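# Pack the pocket-book tray for the stall

## Task

Get the carry tray ready to go: take the roll of packing tape out of the tray and put it in the grey bin, lay every pocket book from the table flat on the tray's floor, side by side and not stacked, and only then swing the slotted strap about its loose bolt across the tray until its slot drops fully over the second bolt. Last, swing the carry handle up past upright until it rests against its end stop, and let go. Leave the other things on the table where they are.

Things in the scene. Friction and masses are not known exactly. Their poses are not given: they have to be found in the camera images.
- tray_floor (a point): plywood carry tray, open on top, that does not move; 302 mm long (x), 182 mm wide (y), walls 36 mm high. This point is the centre of its inner floor, 4 mm above the table; inner floor 262 x 170 mm, flat, undivided (end walls 20 mm thick, side walls 6 mm). Its x axis runs from the end with bolt A (nearer the robot) to the end with bolt B, y to the side where the strap is parked, z up
- bolt_a (a point): bolt A, loose pivot bolt of the strap, upright in the top of the tray's near end wall, on the tray's centre line; the point is on the bolt axis at the wall's top (36 mm above the table). Shank 8 mm, head 24 mm across from 10 to 17 mm above the wall's top: it keeps the strap on, with 5 mm of play, so the strap's knob end can be lifted by at least 30 mm
- bolt_b (a point): bolt B, headless 8 mm stud with a round tip, upright in the top of the far end wall, 282 mm from bolt A; it stands 11 mm above the wall's top. The point is on its axis at the wall's top (36 mm above the table)
- strap_hole (a point): the strap: loose aluminium bar 317 x 30 x 5 mm, 0.12 kg, lying on the tray's wall tops. This point is the centre of its 14 mm hole, on the underside; the hole sits round bolt A. x points along the strap from hole to slot, z up. At the start the strap is swung out square (85 to 110 degrees) to the tray's +y side, lying on a flat steel ear of the tray, level with the wall tops
- strap_slot (a point): centre of the strap's closed slot near its far end, on the underside, 282 mm from the hole; slot 30 mm along the strap, 14 mm wide. When it has dropped over bolt B the strap lies flat on both end walls
- strap_knob (a point): black upright round knob on the strap, 16 mm in diameter, 30 mm tall, 240 mm from the hole; the point is its centre, 20 mm above the strap's underside
- handle (a joint): angle of the tray's carry handle (rad): 0 = folded down level on the tray's -y side, 1.57 = upright, 1.80 = end stop, leaning just past upright to the +y side, where it stays by its own weight; let go anywhere before upright it falls back to 0. Turns easily, 0.15 kg
- handle_grip (a point): centre of the round rubber grip of the carry handle: 18 mm in diameter, 120 mm long, along the tray's x axis, 140 mm from the hinge line. Folded, it lies 26 mm above the table, with 40 mm of free room to the tray's side wall
- handle_hinge (a point): middle of the handle's hinge line, which runs along the tray's x axis 26 mm above the table
- tape_c (a point): centre of the small roll of amber packing tape, 56 mm in diameter, 28 mm tall, hole 38 mm, 0.06 kg, lying flat in the tray at the start
- bin_in (a point): centre of the inner floor (4 mm above the table) of the fixed open grey plastic bin, 120 x 120 mm outside, 4 mm walls, 38 mm high
- book1_c (a point): centre of a pocket book, a rigid block 50 mm (x) x 74 mm (y) x 28 mm (z), about 0.09 kg, lying flat; plain cover, light pages. May be absent
- book2_c (a point): centre of a pocket book, a rigid block 50 mm (x) x 74 mm (y) x 28 mm (z), about 0.09 kg, lying flat; plain cover, light pages. May be absent
- book3_c (a point): centre of a pocket book, a rigid block 50 mm (x) x 74 mm (y) x 28 mm (z), about 0.09 kg, lying flat; plain cover, light pages. May be absent
- book4_c (a point): centre of a pocket book, a rigid block 50 mm (x) x 74 mm (y) x 28 mm (z), about 0.09 kg, lying flat; plain cover, light pages. May be absent
- book5_c (a point): centre of a pocket book, a rigid block 50 mm (x) x 74 mm (y) x 28 mm (z), about 0.09 kg, lying flat; plain cover, light pages. May be absent
- bottle: bystander: water bottle; not to be disturbed
- stapler: bystander: desk stapler; not to be disturbed
- stamp_pad: bystander: small black stamp pad; not to be disturbed
- mug: bystander: white mug; not to be disturbed

How it is judged:
On the way, in this order (a step that is already met when the one before it is completed fails the run):
1. the tape roll is in the bin and every book present lies flat on the tray's floor (x of book1_c in the frame of tray_floor between -0.112 and 0.112 m and y of book1_c in the frame of tray_floor between -0.064 and 0.064 m and z of book1_c in the frame of tray_floor between 0.008 and 0.02 m and x of book2_c in the frame of tray_floor between -0.112 and 0.112 m and y of book2_c in the frame of tray_floor between -0.064 and 0.064 m and z of book2_c in the frame of tray_floor between 0.008 and 0.02 m and x of book3_c in the frame of tray_floor between -0.112 and 0.112 m and y of book3_c in the frame of tray_floor between -0.064 and 0.064 m and z of book3_c in the frame of tray_floor between 0.008 and 0.02 m and x of book4_c in the frame of tray_floor between -0.112 and 0.112 m and y of book4_c in the frame of tray_floor between -0.064 and 0.064 m and z of book4_c in the frame of tray_floor between 0.008 and 0.02 m and x of book5_c in the frame of tray_floor between -0.112 and 0.112 m and y of book5_c in the frame of tray_floor between -0.064 and 0.064 m and z of book5_c in the frame of tray_floor between 0.008 and 0.02 m and horizontal distance between tape_c and bin_in below 0.05 m and z of tape_c in the frame of bin_in below 0.034 m), for 0.3 s.
2. the strap's slot has dropped over bolt B (horizontal distance between strap_slot and bolt_b below 0.019 m and z of strap_slot in the frame of bolt_b below 0.003 m), for 0.3 s.
3. the handle is against its end stop (value of joint handle above 1.7 rad), for 0.3 s.
At the end, for the whole second after the job is handed in: Books present lie flat in the tray (centres inside the walls, 8 to 20 mm above its floor); tape in the bin (within 50 mm of its centre, 34 mm of its floor); slot down over bolt B (within 3 mm of the wall top, 19 mm of the bolt); handle past 1.7 rad; books, tape and strap at rest (all of step 1 and all of step 2 and value of joint handle above 1.7 rad and linear speed of each of book1, book2, book3, book4, book5, tape, strap below 0.02 m/s); the robot touches nothing.
It fails at once if a bystander is moved more than 30 mm (distance of any of bottle, stapler, stamp_pad, mug from where it was at the start of the episode above 0.03 m).
Of book1, book2, book3, book4, book5 only 3 to 5 are there at a start; the rules pass over those that are not, and their reading is None.
At some moment in a run one of book1, book2, book3, book4, book5, tape may be knocked a few centimetres aside while the robot is not near it.
Once in a run the grip may slacken for a moment while it holds something.
It also fails if it takes over 210 s, if anything falls off the work surface, if the arm or the gripper's body presses on something with over 40 N, if the wrist force passes 120 N, or if a joint passes its speed limit or range.

## Robot

A 6-joint arm with a two-finger parallel gripper is mounted at the origin on the work surface. World frame = base frame: x ahead of the robot, y to its left, z up, the work surface at z = 0. Lengths are in m, angles in rad, forces in N, time in s.
With the tool pointing down it reaches from about 0.425 to 0.95 m from the base axis. Payload 3.5 kg.
Tool frame: the origin (TCP) lies at the very end of the fingers, on their centre line; the grasp point (between the pads) lies 19 mm behind it; z points along the fingers, y is the direction in which the jaws open and shut (so a half turn about z gives the same grasp; the last joint's range is limited). The gripper opens to 85 mm and grips with 20 to 120 N. Pads are 22 mm wide; open, the fingers measure 114 mm over their backs; the gripper's body (76 mm by 85 mm) begins 54 mm behind the grasp point. The pads swing forward as they close: fully open they stand 13 mm farther back than shut.
Start: joints at [-1.429, 0.286, 1.577, -0, 1.279, -0.15], TCP at [0.194, -0.646, 0.231] pointing down, gripper open.
Joint ranges: [-2.77, 2.77], [-0.9, 2.22], [0.21, 2.48], [-1.53, 4.67], [0.24, 2.81], [-2.84, 2.84]. Speed limits (rad/s): [2.79, 2.79, 3.14, 3.14, 3.14, 3.14].

## Interface

Orientations are given as a unit quaternion [x, y, z, w].
In Python, from plant import get_state, vision, ctrl, cut_out gives the robot as it stands.
- The arm moves only by the tool jog_arm, never from a script. Its argument "commands" is text: rows parted by semicolons, each of 6 numbers parted by spaces: the shift along the world's x, y, z in m, then the turn, a rotation vector about the world's x, y, z in rad. A call has 1 to 20 rows; each row is the pose to reach, as a shift and turn from the pose commanded when the call began; what a row does not reach only later rows make up. A row lasts 1/8 s, in which the tool goes at most 62.5 mm and 10.7 degrees, less where a joint would pass 70% of its speed; a pose out of reach is approached as far as the arm can. A call with a gripper value outside its range is refused whole. "gripper" is the opening in per cent of the stroke, from 0 (shut) to 100 (fully open), set as the call begins (left out, the last holds). The fingers move at their own pace and stop on an object; "grip_force" is the grip in N (left out, the last holds). Time passes only in rows, so rows that repeat a pose let the fingers close. It gives the time, the measured TCP pose, the force and the opening at its end, in the units of the state.
- get_state(): the state, without advancing time (a new reading comes with each control period).
- vision.read_camera(name): name is "scene" or "top" or "wrist"; returns a dict with "frame" (420x560x3 uint8, red, green, blue), "z_map" (420x560 float32, m along the optical axis (not along the pixel's ray), 0 where there is no reading), "fx", "fy", "cx", "cy" (pixels), "R" (3x3) and "t" (3): a world point X has camera coordinates R X + t. Camera axes: x right, y down, z forward; pixel columns grow to the right and rows downward; lengths in m; the calibration is good to about 2 mm. The wrist camera is an equidistant fisheye: a pixel r from the principal point sees the ray r / f radians off the axis. A picture is of the moment at which its call begins.
- ctrl.sign_off(): hands the job in, once; it reports no verdict.
Trained networks look in the newest picture that a camera, given by its name, has taken for a name from the list of things; names that differ only in an ending like _2 or _b are one class to them, and where a whole thing is asked for, a point or a joint stands for the part that bears it (a point fixed in the world has none). Each returns a list of dicts, best first, with "conf" (0 to 1); they miss things now and then, are a little off and sometimes report something else, mostly with a low value. They report only what shows in the picture. A call takes as long as a camera call.
- cut_out(camera, query): "pixels" (420x560 bool, what is visible of it) and "box" ([centre column, centre row, width, height] in pixels, round what is visible of it).
The state is a dict: "time": time; "qpos": joint angles; "dq": joint speeds; "joint_efforts": joint torques, N m; "eef_pos": TCP position; "tcp_rot": TCP orientation; "contact_force": force on the tool from outside, world axes, zero at the start; "wrist_torque": the same for the moment, N m; "opening": opening from 0.0 (shut) to 1.0 (fully open).
Only numpy, scipy, OpenCV 4.12 (cv2) and the standard library are available. Lean on these libraries where they do the work, as an engineer would, in place of code of your own. Each camera call takes 0.05 s, during which the arm holds its last target.

## Working session

There is one attempt and no reset: what is moved stays moved. The work goes in short steps, Python scripts to look and compute and a tool call to move; the robot and the scene stay as the last step left them, time stands still between calls to the robot, and variables do not carry over. Pictures are saved under pics/ and viewed, and the job is handed in when it is done.

Besides the shell and the picture viewer there is one more tool, called after "Request:" as name(argument=value, ...) on one line, values as JSON. jog_arm: Moves the arm, as the interface text tells. Its arguments: {"type":"object","properties":{"commands":{"type":"string"},"gripper":{"type":"number"},"grip_force":{"type":"number"}},"required":["commands"]}

```bash
mkdir -p pics; ls; cat > h.py <<'E'
import numpy as np, cv2
from plant import get_state, vision, ctrl, cut_out
def shot(name, fn=None):
    c=vision.read_camera(name)
    if fn: cv2.imwrite('pics/'+fn, c['frame'][:,:,::-1])
    return c
def cloud(c):
    z=c['z_map']; v,u=np.mgrid[0:420,0:560]
    P=np.stack([(u-c['cx'])/c['fx']*z,(v-c['cy'])/c['fy']*z,z],-1)
    W=(P-c['t'])@np.array(c['R'])
    W[z<=0]=np.nan
    return W
E
python3 - <<'E'
from h import *
c=shot('scene','s0.png');t=shot('top','t0.png')
s=get_state();print(s['time'],s['eef_pos'],s['tcp_rot'],s['opening'],s['contact_force'])
for k in (c,t):print(k['fx'],k['cx'],k['cy'],np.round(k['R'],3).tolist(),k['t'])
E
```

```text
pics
0.1 [ 0.19413238 -0.64585718  0.23005479] [ 9.89375787e-01  1.45376628e-01  1.29500329e-05 -1.08953818e-03] 1.0034068899056423 [-0.10029885  0.0579437   0.58746049]
464.5266263040223 277.22184558996105 211.407525293647 [[-0.635, 0.773, -0.006], [0.647, 0.527, -0.552], [-0.424, -0.354, -0.834]] [ 0.37363687 -0.27600754  1.39445203]
453.9454675824389 275.1709120125823 210.99086987448015 [[0.013, -1.0, -0.002], [-0.997, -0.013, -0.078], [0.078, 0.003, -0.997]] [-0.0154865   0.55129237  1.4845482 ]
```

View pics/s0.png

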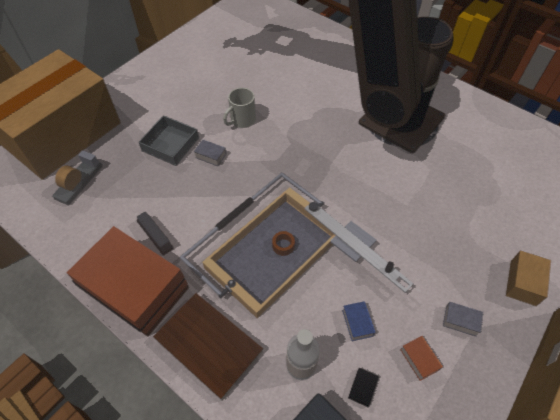

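View pics/t0.png

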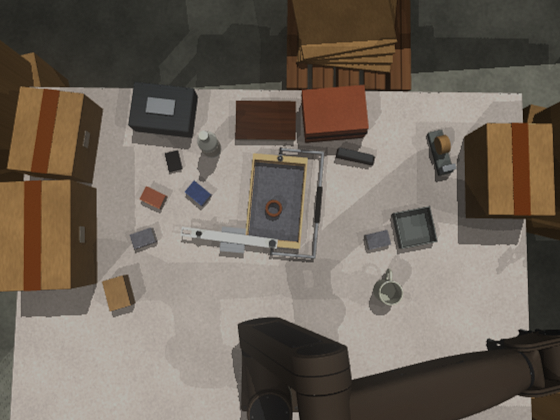

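The images show the tray with the tape at top-view (273,208), the strap to the left, and the bin at (414,228). Candidate books are blue (197,194), red (153,198), grey (143,239) and grey (376,240). I'll measure them now.

```bash
cat > m.py <<'E'
from h import *
t=shot('top'); W=cloud(t)
for cam in ('top','scene'):
    c=shot(cam); Wc=cloud(c)
    for q in ['book1_c','tape_c','bin_in','strap_knob','bottle','stapler','stamp_pad','mug','handle_grip','tray_floor','strap_slot']:
        try: r=cut_out(cam,q)
        except Exception as e: print(q,e); continue
        for d in r:
            p=Wc[d['pixels']]; p=p[~np.isnan(p[:,0])]
            if len(p)==0: continue
            zt=np.percentile(p[:,2],90); top=p[p[:,2]>zt-.006]
            rc=cv2.minAreaRect((top[:,:2]*1000).astype(np.float32))
            print(cam,q,round(d['conf'],2),np.round(d['box'][:2]),'z',np.round(np.percentile(p[:,2],[10,50,90]),3),np.round(rc[0]),np.round(rc[1]),round(rc[2],1),d['pixels'].sum())
E
python3 m.py
python3 - <<'E'
from h import *
t=shot('top');c=shot('scene')
f=t['frame'][60:320,60:460];cv2.imwrite('pics/t1.png',cv2.resize(f,(800,520),interpolation=cv2.INTER_CUBIC)[:,:,::-1])
W=cloud(t)
for u,v in [(197,194),(153,198),(143,239),(376,240),(174,161),(118,293),(232,249)]:print(u,v,np.round(W[v,u],3))
E
```

```text
top book1_c 0.81 [379. 239.] z [0.021 0.027 0.031] [ 464. -348.] [50. 73.] 13.0 364
top tape_c 0.39 [353. 158.] z [0.007 0.035 0.042] [ 742. -270.] [116.  28.] 79.3 440
top bin_in 0.69 [416. 228.] z [-0.001  0.005  0.034] [ 506. -469.] [120. 123.] 11.6 1464
top bin_in 0.47 [273. 208.] z [0.026 0.03  0.035] [562.  -4.] [50. 46.] 0.6 89
top strap_knob 0.63 [208. 142.] z [0.056 0.126 0.188] [764. 209.] [25. 27.] 28.9 455
top strap_knob 0.6 [230. 237.] z [0.036 0.04  0.045] [463. 136.] [255.  30.] 83.2 699
top strap_knob 0.16 [197. 192.] z [0.002 0.026 0.031] [610. 250.] [75. 50.] 51.8 398
top bottle 0.92 [211. 144.] z [0.034 0.123 0.188] [765. 210.] [27. 27.] 27.4 493
top bottle 0.34 [273. 206.] z [-0.     0.006  0.036] [586.   0.] [318. 353.] 86.4 5437
top bottle 0.22 [355. 159.] z [0.009 0.035 0.042] [ 743. -270.] [116.  28.] 79.9 422
top stapler 0.93 [356. 159.] z [0.007 0.035 0.042] [ 742. -270.] [116.  28.] 79.3 445
top stamp_pad 0.64 [174. 161.] z [0.004 0.014 0.018] [719. 337.] [65. 46.] 13.7 295
top mug 0.78 [387. 287.] z [0.002 0.032 0.088] [ 296. -373.] [76. 73.] 60.3 680
top 
[... 1066 characters left out ...]
55.] z [0.049 0.125 0.188] [766. 211.] [27. 28.] 9.8 1287
scene mug 0.7 [238. 109.] z [0.012 0.056 0.086] [ 299. -372.] [77. 75.] 42.2 1061
scene handle_grip 0.89 [249. 236.] z [0.024 0.029 0.033] [583. -87.] [145. 358.] 86.7 1057
scene handle_grip 0.66 [211. 152.] z [0.003 0.025 0.029] [ 463. -347.] [55. 77.] 13.5 567
scene tray_floor 0.95 [277. 245.] z [0.001 0.006 0.035] [586.   1.] [317. 364.] 85.2 10368
scene strap_slot 0.91 [359. 250.] z [0.036 0.04  0.043] [464. 143.] [317.  34.] 83.3 1555
197 194 [0.605 0.253 0.023]
153 198 [0.589 0.399 0.022]
143 239 [0.453 0.426 0.024]
376 240 [ 0.46  -0.342  0.023]
174 161 [0.716 0.334 0.015]
118 293 [0.278 0.493 0.05 ]
232 249 [0.424 0.131 0.039]
```

View pics/t1.png

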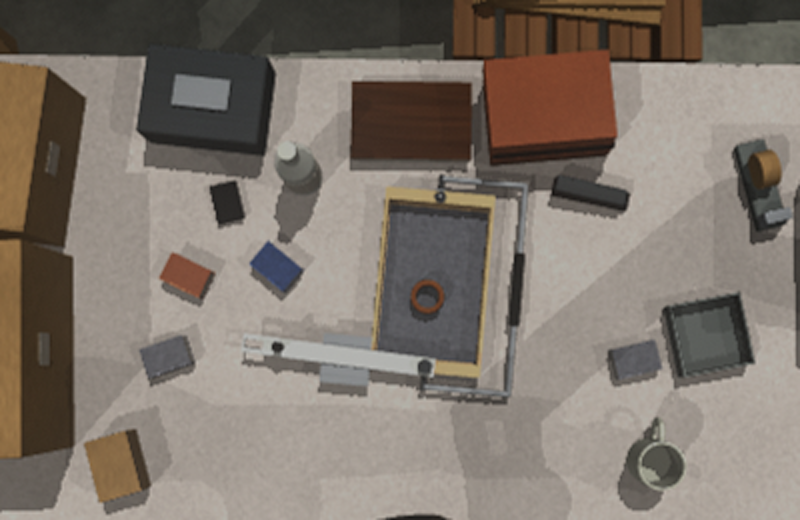

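```bash
cat > tray.py <<'E'
from h import *
for cam in('top','scene'):
    c=shot(cam);W=cloud(c);f=c['frame'].astype(int)
    hsv=cv2.cvtColor(c['frame'],cv2.COLOR_RGB2HSV)
    m=(hsv[:,:,0]>12)&(hsv[:,:,0]<28)&(hsv[:,:,1]>90)&(W[:,:,2]>.028)&(W[:,:,2]<.044)&(W[:,:,0]>.42)&(W[:,:,0]<.8)&(abs(W[:,:,1])<.15)
    p=W[m];print(cam,m.sum(),np.median(p[:,2]),cv2.minAreaRect((p[:,:2]*1000).astype(np.float32)))
    # knob/bolt A (z>0.046 dark) near
    for nm,zr in(('hi',(.045,.09)),):
        m=(W[:,:,2]>zr[0])&(W[:,:,2]<zr[1])&(W[:,:,0]>.4)&(W[:,:,0]<.78)&(W[:,:,1]>-.12)&(W[:,:,1]<.33)
        n,l,s,ce=cv2.connectedComponentsWithStats(m.astype(np.uint8))
        for i in range(1,n):
            if s[i,4]>3:
                q=W[l==i];print(nm,ce[i],s[i,4],np.round(q.mean(0),4),np.round(q[:,2].max(),3))
    s=c
    print(cam,[np.round(cv2.boundingRect(m.astype(np.uint8)),1)])
    cv2.imwrite(f'pics/{cam}_tray.png',cv2.resize(c['frame'][140:270,170:340] if cam=='top' else c['frame'][170:320,180:430],(800,600),interpolation=cv2.INTER_CUBIC)[:,:,::-1])
E
python3 tray.py
```

```text
top 523 0.03479858712312384 ((586.6690673828125, -9.446609497070312), (178.36618041992188, 298.8426818847656), 85.57749938964844)
hi [212.5483871  150.35483871] 62 [0.7424 0.1977 0.0694] 0.09
hi [198.26923077 232.88461538] 26 [0.4743 0.2378 0.0644] 0.074
hi [272.15909091 242.25      ] 44 [4.476e-01 2.000e-04 5.120e-02] 0.059
top [array([182, 140,  99, 108])]
scene 1109 0.03494220815625942 ((616.5452270507812, -11.496223449707031), (183.4111328125, 354.47125244140625), 85.1786117553711)
hi [313.28378378 206.04054054] 74 [0.4484 0.0017 0.0512] 0.057
hi [389.47142857 266.44285714] 70 [0.4788 0.2397 0.0632] 0.072
hi [312.74358974 368.05128205] 39 [0.7709 0.2416 0.0677] 0.088
scene [array([231, 202, 163, 172])]
```

View pics/scene_tray.png

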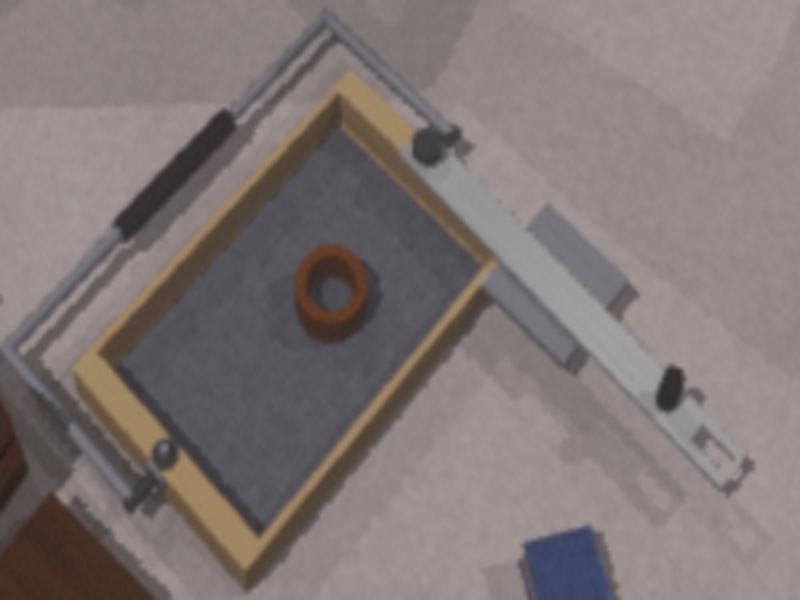

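View pics/top_tray.png

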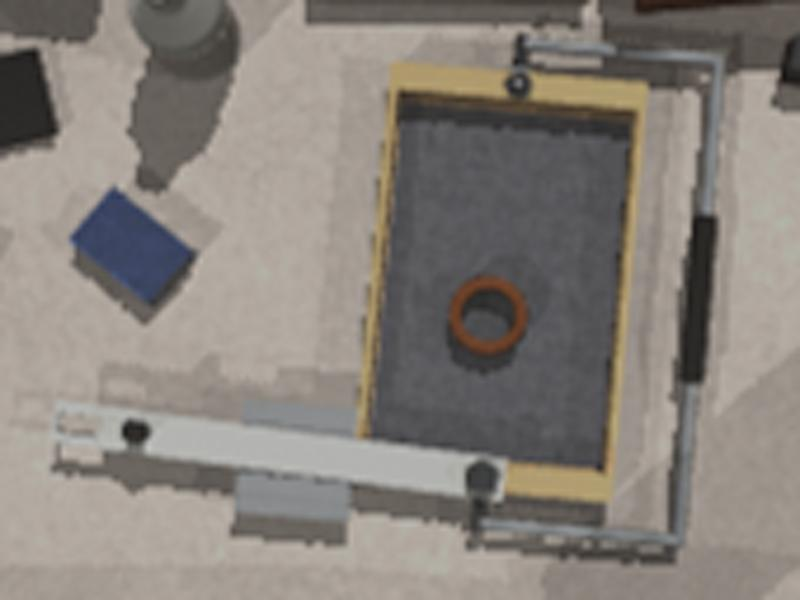

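Request:
jog_arm(commands="0.270 0.299 0 0 0 1.506;0.270 0.299 0 0 0 1.506;0.270 0.299 0 0 0 1.506;0.270 0.299 0 0 0 1.506;0.270 0.299 0 0 0 1.506;0.270 0.299 0 0 0 1.506;0.270 0.299 0 0 0 1.506;0.270 0.299 0 0 0 1.506;0.270 0.299 0 0 0 1.506;0.270 0.299 -0.05 0 0 1.506;0.270 0.299 -0.10 0 0 1.506;0.270 0.299 -0.12 0 0 1.506;0.270 0.299 -0.12 0 0 1.506", gripper=100)

```text
time: 3.18
eef_pos: [0.4635, -0.3472, 0.1102]
tcp_rot: [0.623, 0.782, 0.0, -0.001]
contact_force: [-0.8, 0.7, 0.3]
opening: 1.0
```

```bash
python3 m.py | grep -E "book|tape"; python3 - <<'E'
from h import *
a=shot('top');b=shot('scene');w=shot('wrist')
cv2.imwrite('pics/a1.png',np.hstack([a['frame'],b['frame']])[:,:,::-1][:,:800])
cv2.imwrite('pics/a1.png',cv2.resize(np.hstack([a['frame'],w['frame']]),(800,300))[:,:,::-1])
E
```

```text
top book1_c 0.4 [370. 239.] z [0.012 0.027 0.031] [ 469. -328.] [28. 37.] 11.9 79
scene book1_c 0.62 [210. 154.] z [0.001 0.026 0.029] [ 463. -347.] [54. 78.] 12.9 597
scene book1_c 0.53 [364. 388.] z [0.012 0.015 0.017] [721. 339.] [65. 44.] 15.7 717
scene tape_c 0.83 [283. 242.] z [0.006 0.027 0.032] [564.  -2.] [56. 54.] 39.0 400
```

View pics/a1.png

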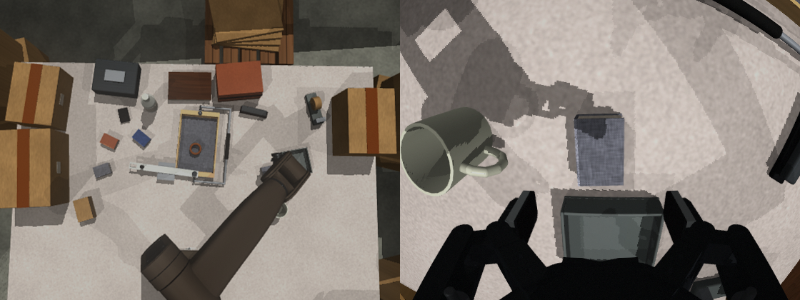

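Request:
jog_arm(commands="0 0 -0.04 0 0 0;0 0 -0.08 0 0 0;0 0 -0.104 0 0 0;0 0 -0.105 0 0 0;0 0 -0.105 0 0 0")

```text
time: 5.2
eef_pos: [0.4648, -0.3481, 0.0073]
tcp_rot: [0.622, 0.783, -0.0, 0.001]
contact_force: [0.2, -0.7, -0.4]
opening: 0.994
```

Request:
jog_arm(commands="0 0 0 0 0 0;0 0 0 0 0 0;0 0 0 0 0 0;0 0 0 0 0 0;0 0 0 0 0 0;0 0 0 0 0 0", gripper=0, grip_force=50)

```text
time: 5.95
eef_pos: [0.4651, -0.3484, 0.0079]
tcp_rot: [0.622, 0.783, -0.0, 0.001]
contact_force: [-1.0, 0.3, 5.7]
opening: 0.571
```

Request:
jog_arm(commands="0 0 0.04 0 0 0;0 0 0.09 0 0 0;0 0 0.14 0 0 0;0 0 0.14 0 0 0")

```text
time: 6.45
eef_pos: [0.4664, -0.3496, 0.1516]
tcp_rot: [0.622, 0.783, -0.001, 0.005]
contact_force: [0.1, -1.0, -1.1]
opening: 0.577
```

```bash
python3 - <<'E'
from h import *
w=shot('wrist','w2.png');print(get_state()['opening'],get_state()['contact_force'])
E
```

```text
0.5716055916159425 [ 0.42545734  0.31781657 -1.3978054 ]
```

View pics/w2.png

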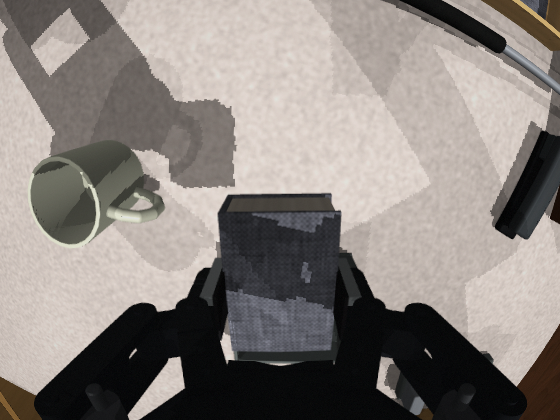

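Request:
jog_arm(commands="0.189 0.292 0 0 0 -0.305;0.189 0.292 0 0 0 -0.305;0.189 0.292 0 0 0 -0.305;0.189 0.292 0 0 0 -0.305;0.189 0.292 0 0 0 -0.305;0.189 0.292 0 0 0 -0.305;0.189 0.292 -0.03 0 0 -0.305;0.189 0.292 -0.06 0 0 -0.305;0.189 0.292 -0.08 0 0 -0.305;0.189 0.292 -0.08 0 0 -0.305")

```text
time: 7.75
eef_pos: [0.6507, -0.055, 0.0625]
tcp_rot: [0.734, 0.679, -0.002, -0.003]
contact_force: [-0.0, -0.4, 0.1]
opening: 0.573
```

```bash
python3 - <<'E'
from h import *
w=shot('scene','s3.png');print(get_state()['opening'],get_state()['eef_pos'])
w=shot('wrist','w3.png')
E
```

```text
0.5687040128717376 [ 0.65221773 -0.05541254  0.06475237]
```

View pics/s3.png

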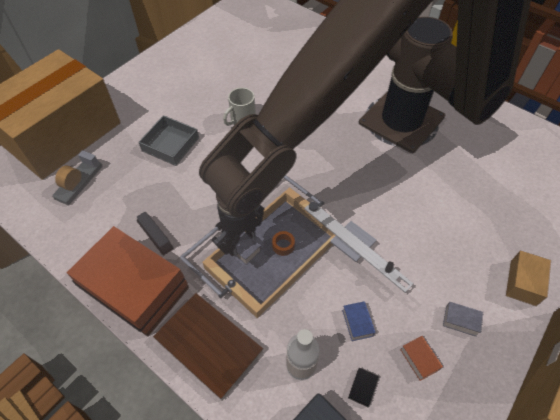

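View pics/w3.png

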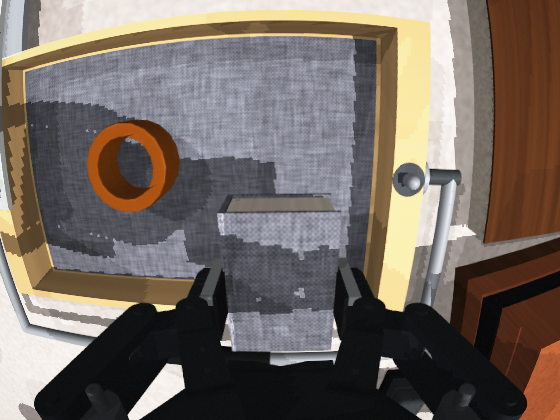

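Request:
jog_arm(commands="0 0 -0.03 0 0 0;0 0 -0.048 0 0 0;0 0 -0.053 0 0 0;0 0 -0.053 0 0 0")

```text
time: 8.35
eef_pos: [0.6535, -0.0555, 0.0137]
tcp_rot: [0.734, 0.679, 0.0, 0.0]
contact_force: [-0.3, 0.6, -0.6]
opening: 0.576
```

Request:
jog_arm(commands="0 0 0 0 0 0;0 0 0 0 0 0;0 0 0 0 0 0;0 0 0.03 0 0 0;0 0 0.07 0 0 0;0 0 0.12 0 0 0;0 0 0.12 0 0 0;0 0 0.12 0 0 0", gripper=78)

```text
time: 9.35
eef_pos: [0.6529, -0.0553, 0.1332]
tcp_rot: [0.734, 0.679, -0.0, -0.0]
contact_force: [-0.3, 0.7, -1.4]
opening: 0.78
```

```bash
python3 - <<'E'
from h import *
w=shot('wrist','w4.png')
c=shot('scene');W=cloud(c)
for d in cut_out('scene','tape_c'):
    p=W[d['pixels']];p=p[p[:,2]>.024];print(d['conf'],cv2.minAreaRect((p[:,:2]*1000).astype(np.float32)))
print(get_state()['eef_pos'])
E
```

```text
0.92 ((564.6103515625, -1.3211021423339844), (55.78551483154297, 53.785072326660156), 39.669681549072266)
0.34 ((301.3198547363281, -397.0308837890625), (65.73313903808594, 25.235633850097656), 4.415170669555664)
[ 0.65195534 -0.05513493  0.1311058 ]
```

View pics/w4.png

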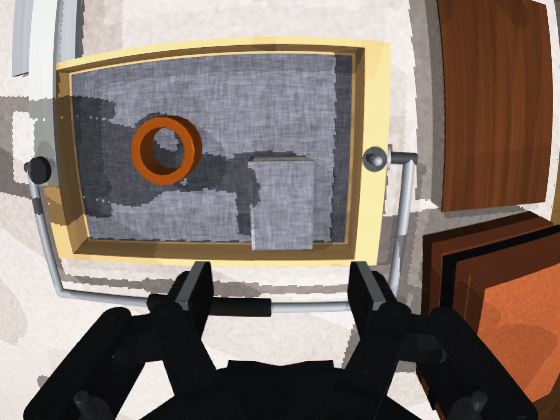

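Request:
jog_arm(commands="-0.045 0.027 0 0 0 0;-0.089 0.054 0 0 0 0;-0.089 0.054 -0.05 0 0 0;-0.089 0.054 -0.10 0 0 0;-0.089 0.054 -0.119 0 0 0;-0.089 0.054 -0.119 0 0 0;-0.089 0.054 -0.119 0 0 0", gripper=95)

```text
time: 10.38
eef_pos: [0.5659, -0.0018, 0.016]
tcp_rot: [0.734, 0.679, 0.001, 0.001]
contact_force: [0.3, -0.3, -0.3]
opening: 0.951
```

Request:
jog_arm(commands="0 0 0 0 0 0;0 0 0 0 0 0;0 0 0 0 0 0;0 0 0 0 0 0;0 0 0 0 0 0;0 0 0.03 0 0 0;0 0 0.08 0 0 0;0 0 0.13 0 0 0;0 0 0.13 0 0 0", gripper=0, grip_force=40)

```text
time: 11.5
eef_pos: [0.5675, -0.002, 0.1498]
tcp_rot: [0.734, 0.679, 0.003, 0.004]
contact_force: [-0.1, 0.1, -0.4]
opening: 0.627
```

```bash
python3 - <<'E'
from h import *
w=shot('wrist','w5.png')
print(get_state()['eef_pos'],get_state()['opening'])
E
```

```text
[ 0.56545009 -0.00164659  0.14663188] 0.6280995417694571
```

View pics/w5.png

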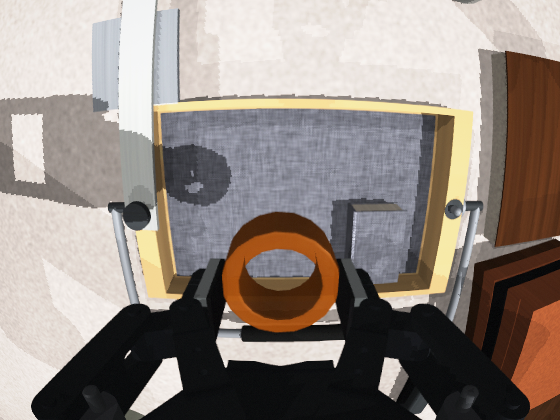

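Request:
jog_arm(commands="-0.059 -0.466 0 0 0 0.288;-0.059 -0.466 0 0 0 0.288;-0.059 -0.466 0 0 0 0.288;-0.059 -0.466 0 0 0 0.288;-0.059 -0.466 0 0 0 0.288;-0.059 -0.466 0 0 0 0.288;-0.059 -0.466 0 0 0 0.288;-0.059 -0.466 0 0 0 0.288;-0.059 -0.466 0 0 0 0.288;-0.059 -0.466 -0.05 0 0 0.288;-0.059 -0.466 -0.10 0 0 0.288;-0.059 -0.466 -0.127 0 0 0.288;-0.059 -0.466 -0.127 0 0 0.288;-0.059 -0.466 -0.127 0 0 0.288")

```text
time: 13.3
eef_pos: [0.5049, -0.4654, 0.0157]
tcp_rot: [0.629, 0.778, 0.0, -0.001]
contact_force: [-0.2, -0.1, -0.9]
opening: 0.627
```

Request:
jog_arm(commands="0 0 0 0 0 0;0 0 0 0 0 0;0 0 0 0 0 0;0 0 0.04 0 0 0;0 0 0.09 0 0 0;0 0 0.14 0 0 0;0 0 0.19 0 0 0;0 0 0.19 0 0 0", gripper=85)

```text
time: 14.3
eef_pos: [0.5072, -0.47, 0.2149]
tcp_rot: [0.629, 0.777, -0.001, 0.006]
contact_force: [0.7, -0.2, 0.5]
opening: 0.85
```

```bash
python3 - <<'E'
from h import *
w=shot('wrist','w6.png')
print(get_state()['eef_pos'],get_state()['opening'])
E
python3 m.py | grep -E "book|tape"

```

```text
[ 0.50613775 -0.46863906  0.21104923] 0.8502339176714109
top book1_c 0.55 [290. 179.] z [0.024 0.03  0.035] [654. -56.] [73. 51.] 86.7 371
top tape_c 0.48 [412. 228.] z [0.013 0.029 0.034] [ 506. -461.] [46. 54.] 60.4 139
top tape_c 0.26 [298. 202.] z [0.026 0.03  0.035] [581. -89.] [138. 355.] 85.2 453
scene book1_c 0.74 [243. 256.] z [0.012 0.031 0.033] [654. -55.] [76. 51.] 86.9 731
scene tape_c 0.61 [168. 141.] z [0.005 0.023 0.032] [ 506. -463.] [55. 55.] 20.3 336
scene tape_c 0.61 [304. 357.] z [0.041 0.125 0.188] [766. 211.] [29. 28.] 21.7 1336
scene tape_c 0.18 [169. 141.] z [0.001 0.013 0.035] [ 507. -469.] [124. 126.] 10.9 1618
```

View pics/w6.png

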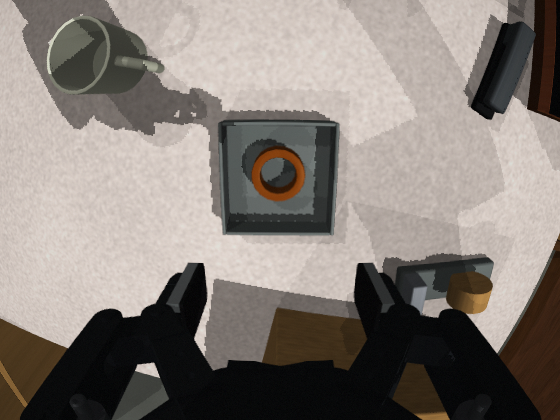

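Request:
jog_arm(commands="0.104 0.718 0 0 0 -0.876;0.104 0.718 0 0 0 -0.876;0.104 0.718 0 0 0 -0.876;0.104 0.718 0 0 0 -0.876;0.104 0.718 0 0 0 -0.876;0.104 0.718 0 0 0 -0.876;0.104 0.718 0 0 0 -0.876;0.104 0.718 0 0 0 -0.876;0.104 0.718 0 0 0 -0.876;0.104 0.718 0 0 0 -0.876;0.104 0.718 0 0 0 -0.876;0.104 0.718 0 0 0 -0.876;0.104 0.718 0 0 0 -0.876;0.104 0.718 -0.05 0 0 -0.876;0.104 0.718 -0.08 0 0 -0.876;0.104 0.718 -0.08 0 0 -0.876", gripper=100)

```text
time: 17.6
eef_pos: [0.607, 0.2488, 0.1238]
tcp_rot: [0.9, 0.437, -0.004, -0.001]
contact_force: [1.2, -0.4, 0.1]
opening: 1.001
```

```bash
python3 - <<'E'
from h import *
w=shot('wrist','w7.png')
s=get_state();print(s['eef_pos'],s['opening'],s['tcp_rot'],s['qpos'])
E
python3 m.py | grep -E "book|tape"

```

```text
[0.60868192 0.24936752 0.12647022] 0.998149778430151 [ 8.99638425e-01  4.36633894e-01 -1.23528241e-03 -1.44520726e-04] [ 2.34920569e-01  3.48639116e-01  1.69862532e+00 -2.80400707e-04
  1.09680311e+00  9.02137153e-01]
top book1_c 0.85 [290. 182.] z [0.026 0.03  0.035] [654. -56.] [74. 50.] 87.1 352
top tape_c 0.71 [412. 226.] z [0.006 0.028 0.034] [ 506. -465.] [53. 53.] 57.8 195
scene book1_c 0.59 [243. 256.] z [0.01  0.03  0.033] [654. -56.] [76. 51.] 86.4 755
scene tape_c 0.67 [170. 140.] z [0.007 0.024 0.032] [ 505. -463.] [56. 54.] 8.3 322
```

View pics/w7.png

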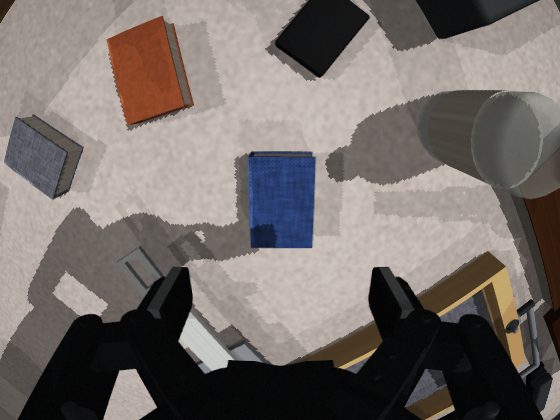

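Request:
jog_arm(commands="0 0 -0.05 0 0 0;0 0 -0.10 0 0 0;0 0 -0.121 0 0 0;0 0 -0.121 0 0 0;0 0 -0.121 0 0 0")

```text
time: 19.52
eef_pos: [0.6111, 0.251, 0.0087]
tcp_rot: [0.899, 0.437, 0.002, 0.0]
contact_force: [0.2, -0.9, 0.5]
opening: 0.999
```

Request:
jog_arm(commands="0 0 0 0 0 0;0 0 0 0 0 0;0 0 0 0 0 0;0 0 0 0 0 0;0 0 0 0 0 0;0 0 0.04 0 0 0;0 0 0.09 0 0 0;0 0 0.14 0 0 0;0 0 0.14 0 0 0", gripper=0, grip_force=50)

```text
time: 20.65
eef_pos: [0.6122, 0.2514, 0.1522]
tcp_rot: [0.899, 0.437, 0.005, 0.001]
contact_force: [0.4, -0.4, -1.3]
opening: 0.572
```

```bash
python3 - <<'E'
from h import *
w=shot('wrist','w8.png')
s=get_state();print(s['eef_pos'],s['opening'],s['tcp_rot'],s['qpos'])
E

```

```text
[0.61024051 0.2508609  0.14864294] 0.5757182510768019 [8.99382539e-01 4.37157329e-01 2.07539624e-03 4.59139387e-04] [ 2.36499324e-01  3.25317969e-01  1.68476237e+00 -8.40424402e-06
  1.12726116e+00  9.02425937e-01]
```

View pics/w8.png

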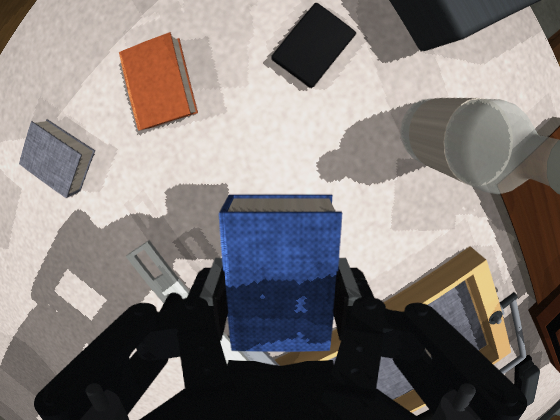

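Request:
jog_arm(commands="0.050 -0.224 0 0 0 0.588;0.050 -0.224 0 0 0 0.588;0.050 -0.224 0 0 0 0.588;0.050 -0.224 0 0 0 0.588;0.050 -0.224 0 0 0 0.588;0.050 -0.224 -0.04 0 0 0.588;0.050 -0.224 -0.09 0 0 0.588;0.050 -0.224 -0.09 0 0 0.588;0.050 -0.224 -0.125 0 0 0.588;0.050 -0.224 -0.135 0 0 0.588;0.050 -0.224 -0.135 0 0 0.588;0.050 -0.224 -0.135 0 0 0.588")

```text
time: 22.2
eef_pos: [0.6601, 0.0268, 0.0128]
tcp_rot: [0.734, 0.679, 0.001, 0.001]
contact_force: [0.3, -0.3, -0.4]
opening: 0.57
```

Request:
jog_arm(commands="0 0 0 0 0 0;0 0 0 0 0 0;0 0 0 0 0 0;0 0 0.03 0 0 0;0 0 0.07 0 0 0;0 0 0.12 0 0 0;0 0 0.16 0 0 0;0 0 0.16 0 0 0", gripper=78)

```text
time: 23.2
eef_pos: [0.662, 0.0263, 0.1768]
tcp_rot: [0.734, 0.679, 0.003, 0.004]
contact_force: [0.3, -0.5, -0.4]
opening: 0.78
```

```bash
python3 - <<'E'
from h import *
w=shot('wrist','w9.png')
s=get_state();print(s['eef_pos'],s['opening'],s['tcp_rot'],s['qpos'])
for cam in('top','scene'):
    c=shot(cam);W=cloud(c);f=c['frame']
    m=((W[:,:,2]>.02)&(W[:,:,2]<.036)&(W[:,:,0]>.38)&(W[:,:,0]<.66)&(W[:,:,1]>.33)&(W[:,:,1]<.5)).astype(np.uint8)
    n,l,st,ce=cv2.connectedComponentsWithStats(m)
    for i in range(1,n):
        if st[i,4]>60:
            q=W[l==i]; print(cam,st[i,4],cv2.minAreaRect((q[:,:2]*1000).astype(np.float32)),f[l==i].mean(0))
E
python3 m.py | grep -E "book|tape"

```

```text
[0.66029699 0.02641989 0.17357401] 0.7805880060713358 [0.7341448  0.67898955 0.00139392 0.0016311 ] [-1.13290146e-01  3.02512073e-01  1.66519816e+00 -1.84930454e-05
  1.16959130e+00 -3.52616974e-02]
top 334 ((593.9313354492188, 399.37939453125), (74.67574310302734, 48.8065071105957), 64.34310150146484) [132.79041916  84.02694611  64.76047904]
top 342 ((458.34576416015625, 428.35601806640625), (50.29294967651367, 74.74103546142578), 20.042991638183594) [ 99.62573099  98.38596491 101.0877193 ]
scene 759 ((458.4039001464844, 429.535400390625), (52.724430084228516, 75.18708801269531), 20.580408096313477) [104.10803689 101.46508564 110.64031621]
scene 865 ((594.2964477539062, 400.3178405761719), (74.06721496582031, 51.792747497558594), 64.86688995361328) [138.33294798  83.65549133  62.03236994]
top book1_c 0.64 [291. 182.] z [0.025 0.03  0.035] [643. -60.] [64. 70.] 85.6 312
top book1_c 0.51 [412. 227.] z [0.017 0.029 0.035] [ 505. -465.] [54. 51.] 27.5 155
top tape_c 0.6 [411. 226.] z [0.016 0.029 0.035] [ 506. -465.] [52. 51.] 27.5 159
scene book1_c 0.74 [242. 258.] z [0.01  0.03  0.033] [670. -21.] [144.  71.] 64.4 527
scene tape_c 0.56 [171. 141.] z [0.006 0.024 0.033] [ 506. -462.] [55. 55.] 37.7 327
```

View pics/w9.png

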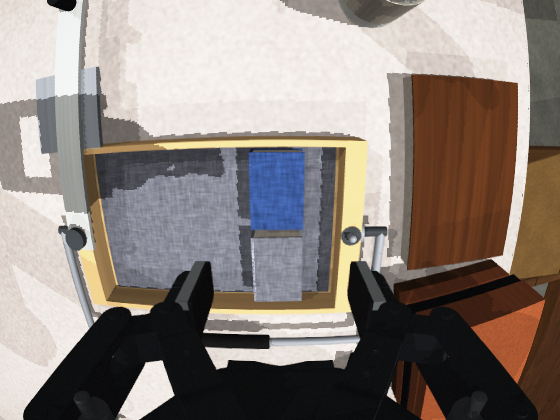

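Request:
jog_arm(commands="-0.066 0.050 0 0 0 -0.367;-0.066 0.374 0 0 0 -0.367;-0.066 0.374 0 0 0 -0.367;-0.066 0.374 0 0 0 -0.367;-0.066 0.374 0 0 0 -0.367;-0.066 0.374 0 0 0 -0.367;-0.066 0.374 0 0 0 -0.367;-0.066 0.374 0 0 0 -0.367;-0.066 0.374 0 0 0 -0.367;-0.066 0.374 -0.05 0 0 -0.367;-0.066 0.374 -0.05 0 0 -0.367", gripper=100)

```text
time: 25.98
eef_pos: [0.5907, 0.397, 0.116]
tcp_rot: [0.846, 0.533, -0.005, -0.0]
contact_force: [-1.2, -1.0, -0.9]
opening: 1.002
```

```bash
python3 - <<'E'
from h import *
w=shot('wrist','w10.png')
s=get_state();print(s['eef_pos'],s['opening'],s['tcp_rot'])
E

```

```text
[0.59217412 0.39810927 0.11892278] 1.0007055869116408 [ 8.46274741e-01  5.32738573e-01 -2.93724972e-03 -2.21383367e-04]
```

View pics/w10.png

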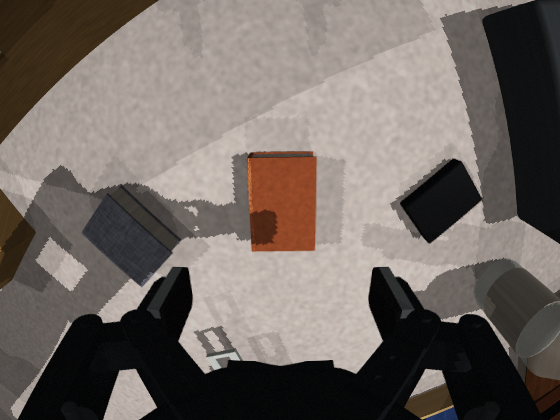

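Request:
jog_arm(commands="0 0 -0.05 0 0 0;0 0 -0.10 0 0 0;0 0 -0.115 0 0 0;0 0 -0.115 0 0 0;0 0 -0.115 0 0 0")

```text
time: 26.65
eef_pos: [0.5955, 0.4015, 0.0099]
tcp_rot: [0.846, 0.534, 0.003, 0.0]
contact_force: [-1.0, -0.4, 0.3]
opening: 1.003
```

Request:
jog_arm(commands="0 0 0 0 0 0;0 0 0 0 0 0;0 0 0 0 0 0;0 0 0 0 0 0;0 0 0 0 0 0;0 0 0.04 0 0 0;0 0 0.09 0 0 0;0 0 0.14 0 0 0;0 0 0.14 0 0 0", gripper=0, grip_force=50)

```text
time: 27.78
eef_pos: [0.596, 0.402, 0.1527]
tcp_rot: [0.846, 0.534, 0.005, 0.001]
contact_force: [0.5, -0.8, -0.9]
opening: 0.571
```

```bash
python3 - <<'E'
from h import *
w=shot('wrist','w11.png')
s=get_state();print(s['eef_pos'],s['opening'],s['tcp_rot'])
E

```

```text
[0.59429919 0.40114355 0.149033  ] 0.5703793950896443 [8.45694862e-01 5.33661571e-01 2.33577823e-03 2.66361198e-04]
```

View pics/w11.png

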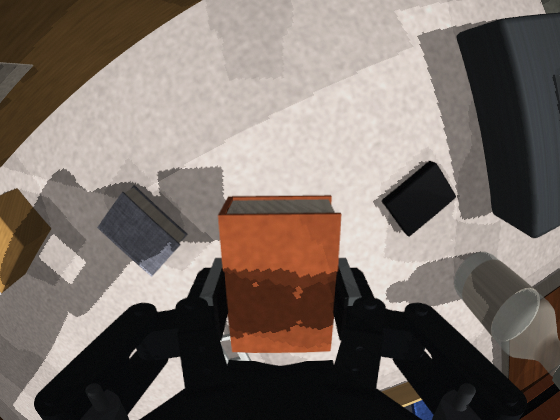

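Request:
jog_arm(commands="-0.064 -0.364 0 0 0 0.367;-0.064 -0.364 0 0 0 0.367;-0.064 -0.364 0 0 0 0.367;-0.064 -0.364 0 0 0 0.367;-0.064 -0.364 0 0 0 0.367;-0.064 -0.364 0 0 0 0.367;-0.064 -0.364 0 0 0 0.367;-0.064 -0.364 0 0 0 0.367;-0.064 -0.364 -0.05 0 0 0.367;-0.064 -0.364 -0.09 0 0 0.367;-0.064 -0.364 -0.09 0 0 0.367;-0.064 -0.364 -0.125 0 0 0.367;-0.064 -0.364 -0.135 0 0 0.367;-0.064 -0.364 -0.135 0 0 0.367;-0.064 -0.364 -0.135 0 0 0.367")

```text
time: 29.7
eef_pos: [0.5304, 0.0369, 0.0127]
tcp_rot: [0.734, 0.679, 0.001, 0.001]
contact_force: [-0.0, 0.7, -0.1]
opening: 0.576
```

Request:
jog_arm(commands="0 0 0 0 0 0;0 0 0 0 0 0;0 0 0 0 0 0;0 0 0.03 0 0 0;0 0 0.07 0 0 0;0 0 0.12 0 0 0;0 0 0.16 0 0 0;0 0 0.16 0 0 0", gripper=75)

```text
time: 30.7
eef_pos: [0.5318, 0.0362, 0.1759]
tcp_rot: [0.734, 0.679, 0.003, 0.003]
contact_force: [-0.0, 0.1, 0.2]
opening: 0.754
```

```bash
cat > bk.py <<'E'
from h import *
import sys
w=shot('wrist',sys.argv[1])
s=get_state();print(s['eef_pos'],s['opening'],s['tcp_rot'],s['qpos'])
for cam in('top','scene'):
    c=shot(cam);W=cloud(c);f=c['frame']
    m=((W[:,:,2]>.02)&(W[:,:,2]<.036)&(W[:,:,0]>.38)&(W[:,:,0]<.68)&(W[:,:,1]>.30)&(W[:,:,1]<.5)).astype(np.uint8)
    n,l,st,ce=cv2.connectedComponentsWithStats(m)
    for i in range(1,n):
        if st[i,4]>60:
            q=W[l==i]; print(cam,st[i,4],cv2.minAreaRect((q[:,:2]*1000).astype(np.float32)),f[l==i].mean(0))
E
python3 bk.py w12.png

```

```text
[0.53021546 0.03641724 0.1731767 ] 0.7500952573971948 [0.7341419  0.6789932  0.00127983 0.00150879] [-1.22438829e-01  2.41469999e-02  1.98313300e+00  6.61079882e-06
  1.13035568e+00 -4.44296664e-02]
top 342 ((458.58599853515625, 428.4988708496094), (50.6834716796875, 76.03385162353516), 20.056541442871094) [96.61403509 95.43274854 98.06432749]
scene 756 ((458.3166198730469, 429.2601318359375), (52.206565856933594, 74.95289611816406), 20.03147315979004) [ 98.45767196  96.01322751 104.7037037 ]
```

View pics/w12.png

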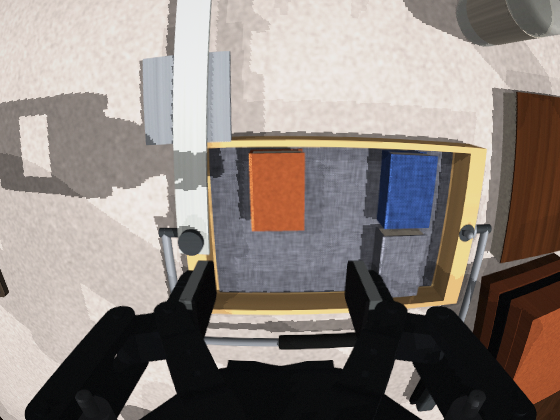

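Request:
jog_arm(commands="-0.072 0.393 0 0 0 0.428;-0.072 0.393 0 0 0 0.428;-0.072 0.393 0 0 0 0.428;-0.072 0.393 0 0 0 0.428;-0.072 0.393 0 0 0 0.428;-0.072 0.393 0 0 0 0.428;-0.072 0.393 0 0 0 0.428;-0.072 0.393 0 0 0 0.428;-0.072 0.393 0 0 0 0.428;-0.072 0.393 -0.05 0 0 0.428;-0.072 0.393 -0.05 0 0 0.428", gripper=100)

```text
time: 32.22
eef_pos: [0.455, 0.4259, 0.1166]
tcp_rot: [0.574, 0.819, -0.005, -0.002]
contact_force: [-0.4, 0.1, -0.8]
opening: 0.998
```

```bash
python3 bk.py w13.png
```

```text
[0.45640005 0.42721021 0.11931258] 1.0017756196432646 [ 0.57401914  0.81883719 -0.00261903 -0.00090434] [ 5.90346285e-01  2.92606146e-01  1.78492883e+00 -2.30976724e-04
  1.06959553e+00  2.42478444e-01]
top 295 ((459.6495361328125, 423.8615417480469), (50.107017517089844, 66.60248565673828), 20.45848846435547) [93.73559322 92.85762712 95.83728814]
scene 687 ((458.5443420410156, 428.9242248535156), (53.4464225769043, 74.06352233886719), 21.21691131591797) [85.68267831 83.65647744 91.39883552]
```

View pics/w13.png

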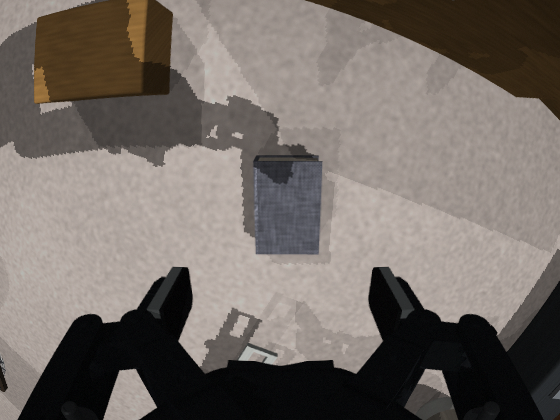

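Request:
jog_arm(commands="0.001 0 -0.05 0 0 0;0.001 0 -0.10 0 0 0;0.001 0 -0.115 0 0 0;0.001 0 -0.115 0 0 0;0.001 0 -0.115 0 0 0")

```text
time: 33.0
eef_pos: [0.4602, 0.4309, 0.0094]
tcp_rot: [0.573, 0.819, 0.002, 0.001]
contact_force: [-0.3, 0.3, 0.6]
opening: 1.001
```

Request:
jog_arm(commands="0 0 0 0 0 0;0 0 0 0 0 0;0 0 0 0 0 0;0 0 0 0 0 0;0 0 0 0 0 0;0 0 0.04 0 0 0;0 0 0.09 0 0 0;0 0 0.14 0 0 0;0 0 0.14 0 0 0", gripper=0, grip_force=50)

```text
time: 34.12
eef_pos: [0.4607, 0.4313, 0.1518]
tcp_rot: [0.573, 0.819, 0.005, 0.002]
contact_force: [0.6, -0.2, -0.8]
opening: 0.574
```

```bash
python3 bk.py w14.png; python3 m.py | grep -E "book|tape"
```

```text
[0.45905033 0.43018026 0.14845799] 0.565260794786699 [5.73148275e-01 8.19449137e-01 1.90139981e-03 7.43074302e-04] [ 5.91869316e-01  2.62374511e-01  1.76398973e+00 -1.80892373e-05
  1.11114556e+00  2.41769187e-01]
top book1_c 0.67 [289. 182.] z [0.026 0.03  0.035] [651. -55.] [73. 47.] 83.5 324
top book1_c 0.42 [273. 202.] z [-0.     0.007  0.036] [587.   0.] [318. 359.] 85.6 4949
top tape_c 0.61 [413. 228.] z [0.01  0.028 0.034] [ 504. -464.] [52. 51.] 78.5 175
scene book1_c 0.86 [243. 256.] z [0.011 0.03  0.033] [654. -51.] [85. 52.] 86.0 770
scene book1_c 0.55 [251. 234.] z [0.024 0.029 0.033] [582. -87.] [142. 359.] 86.5 1056
scene tape_c 0.73 [170. 141.] z [0.007 0.025 0.033] [ 505. -463.] [57. 53.] 62.2 327
scene tape_c 0.72 [153. 233.] z [0.009 0.037 0.041] [ 744. -268.] [119.  28.] 78.0 659
```

View pics/w14.png

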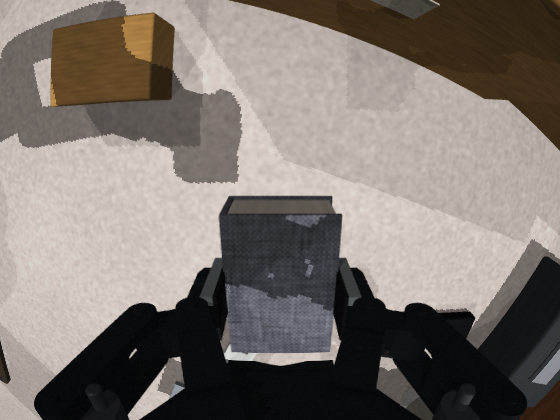

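Request:
jog_arm(commands="0.065 -0.475 0 0 0 -0.428;0.065 -0.475 0 0 0 -0.428;0.065 -0.475 0 0 0 -0.428;0.065 -0.475 0 0 0 -0.428;0.065 -0.475 0 0 0 -0.428;0.065 -0.475 0 0 0 -0.428;0.065 -0.475 0 0 0 -0.428;0.065 -0.475 0 0 0 -0.428;0.065 -0.475 0 0 0 -0.428;0.065 -0.475 0 0 0 -0.428;0.065 -0.475 -0.05 0 0 -0.428;0.065 -0.475 -0.08 0 0 -0.428;0.065 -0.475 -0.08 0 0 -0.428;0.065 -0.475 -0.08 0 0 -0.428")

```text
time: 37.28
eef_pos: [0.5241, -0.0447, 0.0676]
tcp_rot: [0.734, 0.68, 0.001, 0.001]
contact_force: [0.2, 0.9, -0.1]
opening: 0.573
```

```bash
python3 bk.py w15.png
```

```text
[ 0.52460555 -0.04508054  0.06819326] 0.5726422649634191 [0.73372198 0.67944781 0.00088277 0.00140099] [-2.78570299e-01  1.59740695e-01  2.05497887e+00  7.07703441e-05
  9.23561737e-01 -2.01838651e-01]
```

View pics/w15.png

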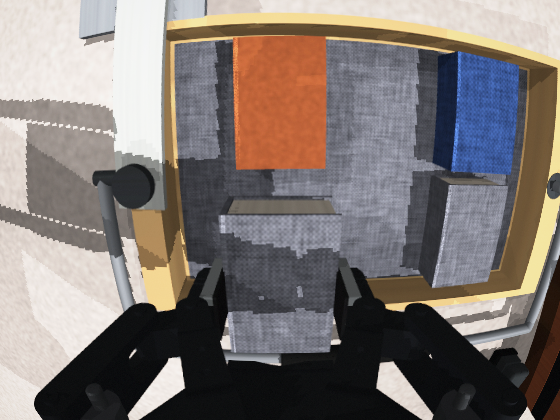

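Request:
jog_arm(commands="0 0 -0.03 0 0 0;0 0 -0.05 0 0 0;0 0 -0.056 0 0 0;0 0 -0.056 0 0 0;0 0 -0.056 0 0 0")

```text
time: 38.05
eef_pos: [0.5245, -0.0458, 0.0119]
tcp_rot: [0.734, 0.679, 0.001, 0.001]
contact_force: [-0.1, 0.2, 2.6]
opening: 0.574
```

Request:
jog_arm(commands="0 0 0 0 0 0;0 0 0 0 0 0;0 0 0 0 0 0;0 0 0.03 0 0 0;0 0 0.07 0 0 0;0 0 0.12 0 0 0;0 0 0.16 0 0 0;0 0 0.16 0 0 0", gripper=75)

```text
time: 39.05
eef_pos: [0.5257, -0.0461, 0.1747]
tcp_rot: [0.734, 0.679, 0.002, 0.004]
contact_force: [0.7, -0.6, -0.2]
opening: 0.753
```

```bash
python3 bk.py w16.png; python3 m.py | grep -E "book|tape"; python3 tray.py; python3 -c "
from h import *
shot('scene','s16.png')"
```

```text
[ 0.52413502 -0.04569897  0.1720053 ] 0.7521442533541721 [0.73411939 0.67901784 0.00096368 0.00160256] [-2.79939468e-01  1.34449737e-02  1.99630719e+00 -1.25328769e-05
  1.12810052e+00 -2.01988896e-01]
top book1_c 0.58 [290. 180.] z [0.026 0.03  0.035] [654. -56.] [73. 50.] 86.2 346
top book1_c 0.49 [263. 205.] z [0.027 0.031 0.035] [572.  38.] [33. 49.] 71.5 150
top tape_c 0.72 [413. 229.] z [0.003 0.027 0.034] [ 504. -464.] [53. 54.] 0.4 217
top tape_c 0.7 [272. 202.] z [0.001 0.022 0.037] [587.   0.] [318. 358.] 85.7 2965
top tape_c 0.5 [354. 159.] z [0.006 0.035 0.042] [ 742. -271.] [118.  27.] 77.8 445
scene book1_c 0.78 [244. 256.] z [0.012 0.031 0.033] [655. -50.] [84. 52.] 87.3 746
scene tape_c 0.78 [170. 139.] z [0.009 0.025 0.032] [ 505. -463.] [55. 54.] 22.2 313
top 409 0.03463390170630089 ((601.375244140625, -10.471427917480469), (178.4351043701172, 269.3360290527344), 85.77800750732422)
hi [212.49230769 150.38461538] 65 [0.7422 0.1978 0.0698] 0.089
hi [192.5  229.25] 4 [0.4864 0.2601 0.0454] 0.046
hi [198.36 232.64] 25 [0.475  0.2373 0.0657] 0.077
top [array([182, 140, 100, 103])]
scene 1164 0.03480996133530162 ((589.3173828125, -9.692436218261719), (183.12049865722656, 301.3541564941406), 85.59077453613281)
hi [313.19444444 205.94444444] 72 [0.4486 0.0015 0.0516] 0.056
hi [389.3943662  266.47887324] 71 [0.4785 0.2395 0.0623] 0.071
hi [313.02380952 367.4047619 ] 42 [0.7702 0.2416 0.0702] 0.09
scene [array([231, 202, 163, 172])]
```

View pics/w16.png

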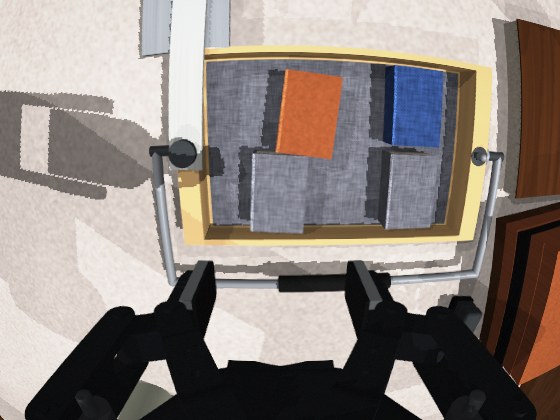

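View pics/s16.png

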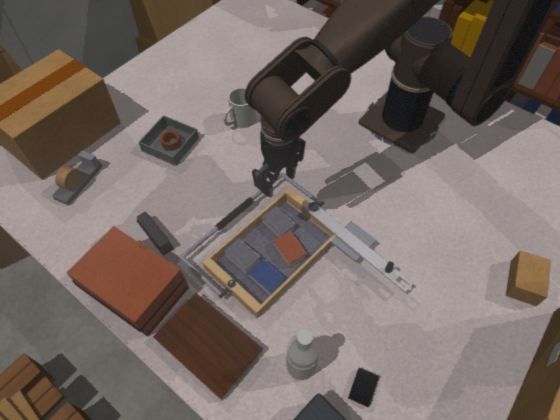

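```bash
cat > inside.py <<'E'
from h import *
for cam in ('scene','top'):
    c=shot(cam);W=cloud(c)
    R=np.array([[.9969,.0785],[-.0785,.9969]])
    L=(W[:,:,:2]-[.587,-.0095])@R   # to tray frame
    m=((abs(L[:,:,0])<.128)&(abs(L[:,:,1])<.083)&(W[:,:,2]>.024)).astype(np.uint8)
    hsv=cv2.cvtColor(c['frame'],cv2.COLOR_RGB2HSV)
    h,s=hsv[:,:,0],hsv[:,:,1]
    lab={'red':m&(((h<15)|(h>172))&(s>110)),'blue':m&((h>105)&(h<130)&(s>110)),'grey':m&(s<80)}
    for k,v in lab.items():
        n,l,st,ce=cv2.connectedComponentsWithStats(v.astype(np.uint8))
        for i in range(1,n):
            if st[i,4]>60:
                q=W[l==i];ll=L[l==i];r=cv2.minAreaRect((ll*1000).astype(np.float32))
                A=np.c_[q[:,:2]-q[:,:2].mean(0),np.ones(len(q))];co=np.linalg.lstsq(A,q[:,2],rcond=None)[0]
                print(cam,k,st[i,4],np.round(r[0]),np.round(r[1]),round(r[2],1),'z',np.round(np.percentile(q[:,2],[2,50,98]),4),'slope',np.round(co[:2],3))
E
python3 inside.py
```

```text
scene red 536 [-23.  28.] [74. 49.] 76.1 z [0.0274 0.0311 0.0349] slope [ 0.005 -0.003]
scene grey 6602 [-60. -27.] [113. 136.] 90.0 z [0.2069 0.4346 0.4906] slope [-0.786  0.363]
scene grey 519 [-58. -43.] [77. 52.] 86.1 z [0.0268 0.031  0.0348] slope [ 0.007 -0.009]
scene grey 91 [-125.   33.] [98.  7.] 89.9 z [0.0341 0.0392 0.0431] slope [-0.157  0.032]
scene grey 595 [ 71. -40.] [51. 75.] 0.9 z [0.0262 0.0309 0.0347] slope [-0.005  0.   ]
top red 154 [-22.  36.] [56. 47.] 74.5 z [0.0252 0.0312 0.0372] slope [-0.434 -0.743]
top blue 139 [67. 42.] [46. 68.] 0.6 z [0.0253 0.0312 0.0369] slope [-0.029 -0.009]
top grey 336 [ 70. -41.] [52. 74.] 1.8 z [0.0249 0.0312 0.0374] slope [-0.003 -0.015]
top grey 1725 [-60. -28.] [136. 110.] 0.0 z [0.2421 0.4527 0.4929] slope [-0.392  0.235]
```

Request:
jog_arm(commands="-0.048 0.285 0 0 0 -0.044;-0.048 0.285 0 0 0 -0.044;-0.048 0.285 0 0 0 -0.044;-0.048 0.285 0 0 0 -0.044;-0.048 0.285 0 0 0 -0.044;-0.048 0.285 0 0 0 -0.044;-0.048 0.285 0 0 0 -0.044;-0.048 0.285 -0.03 0 0 -0.044;-0.048 0.285 -0.03 0 0 -0.044;-0.048 0.285 -0.03 0 0 -0.044", gripper=70)

```text
time: 41.95
eef_pos: [0.4758, 0.2388, 0.141]
tcp_rot: [0.749, 0.662, 0.0, 0.0]
contact_force: [0.8, -0.4, 0.3]
opening: 0.7
```

```bash
python3 bk.py w17.png
```

```text
[0.47614244 0.23903376 0.14145552] 0.70361258226973 [7.49312484e-01 6.62216053e-01 7.32352807e-04 4.04426160e-04] [ 2.74771098e-01  6.68487263e-02  2.00193079e+00 -1.05839299e-04
  1.07114252e+00  3.98072725e-01]
```

View pics/w17.png

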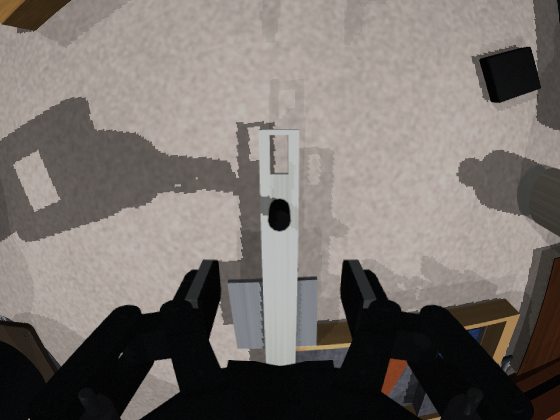

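Request:
jog_arm(commands="0 0 -0.04 0 0 0;0 0 -0.08 0 0 0;0 0 -0.094 0 0 0;0 0 -0.094 0 0 0;0 0 -0.094 0 0 0")

```text
time: 42.72
eef_pos: [0.4767, 0.24, 0.0482]
tcp_rot: [0.749, 0.663, 0.002, 0.001]
contact_force: [-0.1, -0.1, -0.2]
opening: 0.701
```

Request:
jog_arm(commands="0 0 0 0 0 0;0 0 0 0 0 0;0 0 0 0 0 0;0 0 0 0 0 0;0 0 0 0 0 0;0 0 0 0 0 0;0 0 0 0 0 0;0 0 0 0 0 0", gripper=0, grip_force=40)

```text
time: 43.72
eef_pos: [0.4755, 0.2398, 0.0466]
tcp_rot: [0.749, 0.663, 0.0, 0.0]
contact_force: [-0.0, 1.9, 2.4]
opening: 0.17
```

```bash
python3 bk.py w18.png;python3 - <<'E'
import numpy as np
p0=np.array([.24*np.cos(np.radians(83.2)),.24*np.sin(np.radians(83.2))])
for th in np.arange(83.2,-5.9,-5):
    p=.24*np.array([np.cos(np.radians(th)),np.sin(np.radians(th))]);print(round(th,1),np.round(p-p0,3),round(np.radians(th-83.2),3))
E
```

```text
[0.47551619 0.23974731 0.04655689] 0.16907349138779101 [7.48886058e-01 6.62698647e-01 4.07096101e-04 9.51813989e-05] [2.76279063e-01 2.09251385e-01 2.04566588e+00 2.33987905e-04
 8.85859121e-01 3.98094103e-01]
83.2 [0. 0.] 0.0
78.2 [ 0.021 -0.003] -0.087
73.2 [ 0.041 -0.009] -0.175
68.2 [ 0.061 -0.015] -0.262
63.2 [ 0.08  -0.024] -0.349
58.2 [ 0.098 -0.034] -0.436
53.2 [ 0.115 -0.046] -0.524
48.2 [ 0.132 -0.059] -0.611
43.2 [ 0.147 -0.074] -0.698
38.2 [ 0.16 -0.09] -0.785
33.2 [ 0.172 -0.107] -0.873
28.2 [ 0.183 -0.125] -0.96
23.2 [ 0.192 -0.144] -1.047
18.2 [ 0.2   -0.163] -1.134
13.2 [ 0.205 -0.184] -1.222
8.2 [ 0.209 -0.204] -1.309
3.2 [ 0.211 -0.225] -1.396
-1.8 [ 0.211 -0.246] -1.484
```

View pics/w18.png

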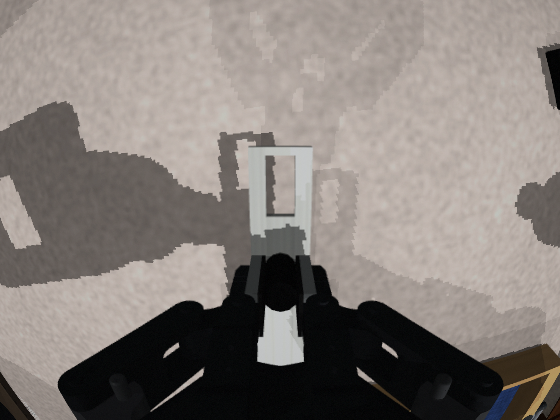

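Request:
jog_arm(commands="0 0 0.007 0 0 0;0 0 0.014 0 0 0;0 0 0.02 0 0 0;0 0 0.02 0 0 0;0.021 -0.003 0.02 0 0 -0.087;0.041 -0.009 0.02 0 0 -0.175;0.061 -0.015 0.02 0 0 -0.262;0.08 -0.024 0.02 0 0 -0.349;0.08 -0.024 0.02 0 0 -0.349")

```text
time: 45.0
eef_pos: [0.5561, 0.2153, 0.0663]
tcp_rot: [0.853, 0.522, 0.0, -0.0]
contact_force: [0.1, 1.1, -2.2]
opening: 0.17
```

```bash
python3 bk.py w19.png;python3 -c "
from h import *
shot('scene','s19.png');print(get_state()['wrist_torque'])"
```

```text
[0.55521154 0.21558944 0.06605243] 0.1728758947492071 [ 8.52429043e-01  5.22842839e-01 -8.73102492e-06 -3.03624669e-04] [1.99911067e-01 3.02242118e-01 1.88516320e+00 6.91669962e-04
 9.54412226e-01 6.69942349e-01]
[ 0.33432982 -0.16405199  0.0127992 ]
```

View pics/s19.png

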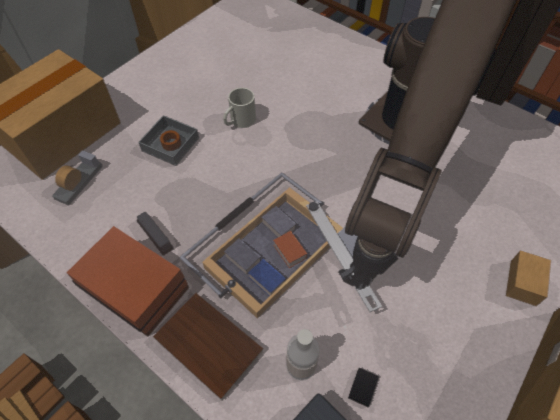

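Request:
jog_arm(commands="0.018 -0.010 0 0 0 -0.087;0.035 -0.022 0 0 0 -0.175;0.052 -0.035 0 0 0 -0.262;0.067 -0.050 0 0 0 -0.349;0.080 -0.066 0 0 0 -0.436;0.092 -0.083 0 0 0 -0.524;0.103 -0.101 0 0 0 -0.611;0.112 -0.120 0 0 0 -0.698;0.120 -0.139 0 0 0 -0.785;0.125 -0.160 0 0 0 -0.873;0.129 -0.180 0 0 0 -0.960;0.131 -0.201 0 0 0 -1.047;0.131 -0.201 0 0 0 -1.047;0.131 -0.201 0 0 0 -1.047")

```text
time: 46.95
eef_pos: [0.6859, 0.0154, 0.0663]
tcp_rot: [1.0, 0.028, -0.0, -0.0]
contact_force: [-0.1, -0.1, -1.4]
opening: 0.173
```

```bash
python3 bk.py w20.png;python3 -c "
from h import *
shot('scene','s20.png');print(get_state()['wrist_torque'])"
```

```text
[0.68588993 0.01555605 0.06629479] 0.16999248243605095 [ 9.99618843e-01  2.76072738e-02 -8.04868555e-05  8.98129341e-06] [-1.24914025e-01  4.74968812e-01  1.64974578e+00 -4.96282883e-05
  1.01703443e+00  1.39068684e+00]
[ 0.01890545 -0.33030114 -0.02433437]
```

View pics/w20.png

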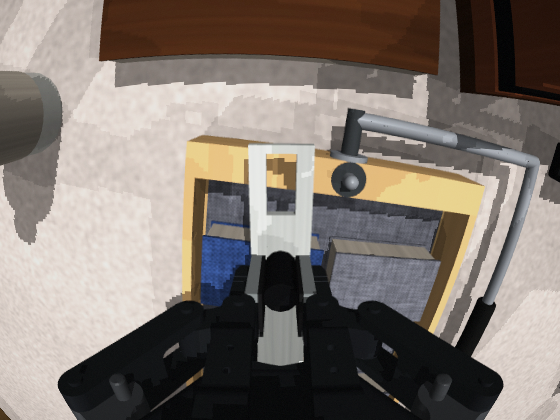

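View pics/s20.png

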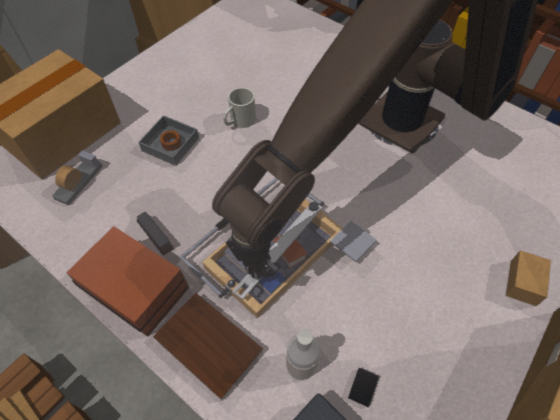

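Request:
jog_arm(commands="0 -0.012 0 0 0 -0.05;0 -0.023 0 0 0 -0.095;0 -0.032 0 0 0 -0.134;0 -0.032 0 0 0 -0.134;0 -0.032 0 0 0 -0.134")

```text
time: 47.78
eef_pos: [0.6861, -0.0176, 0.0663]
tcp_rot: [0.999, -0.041, -0.0, 0.0]
contact_force: [-0.5, 0.4, -1.7]
opening: 0.172
```

```bash
python3 bk.py w21.png; python3 -c "
import cv2
a=cv2.imread('pics/w21.png')[110:260,180:380];cv2.imwrite('pics/w21b.png',cv2.resize(a,(800,600),interpolation=cv2.INTER_CUBIC))"
```

```text
[ 0.68616851 -0.0174016   0.06630695] 0.16796466647412875 [ 9.99182196e-01 -4.04343613e-02 -3.40479054e-05  2.62529043e-05] [-1.72868495e-01  4.75525955e-01  1.64892590e+00 -7.17544931e-05
  1.01720137e+00  1.47885633e+00]
```

View pics/w21b.png

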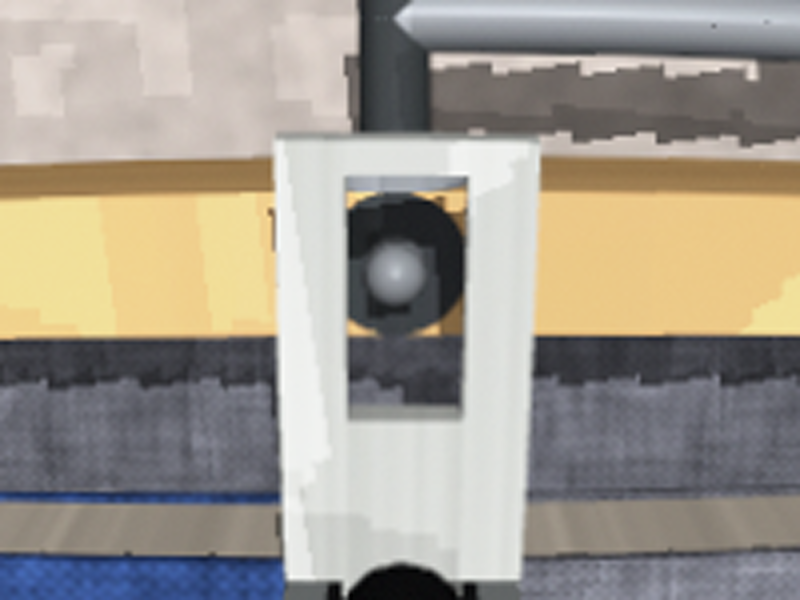

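Request:
jog_arm(commands="0 0.001 0 0 0 0;0 0.001 -0.006 0 0 0;0 0.001 -0.012 0 0 0;0 0.001 -0.018 0 0 0;0 0.001 -0.020 0 0 0;0 0.001 -0.020 0 0 0")

```text
time: 48.68
eef_pos: [0.6863, -0.0165, 0.0474]
tcp_rot: [0.999, -0.041, -0.0, 0.0]
contact_force: [-1.5, -0.0, 4.9]
opening: 0.17
```

```bash
python3 bk.py w22.png; python3 -c "
from h import *
a=cv2.imread('pics/w22.png')[110:260,180:380];cv2.imwrite('pics/w22b.png',cv2.resize(a,(800,600),interpolation=cv2.INTER_CUBIC))
print(get_state()['contact_force'])"
```

```text
[ 0.6862618  -0.01648827  0.04737283] 0.16957340433009443 [ 9.99176333e-01 -4.05774500e-02 -3.55561530e-04 -2.83534833e-07] [-1.71508204e-01  5.00410050e-01  1.65324288e+00 -1.10468131e-04
  9.88644843e-01  1.48052609e+00]
[-2.55443684  0.10286518  5.2631855 ]
```

View pics/w22b.png

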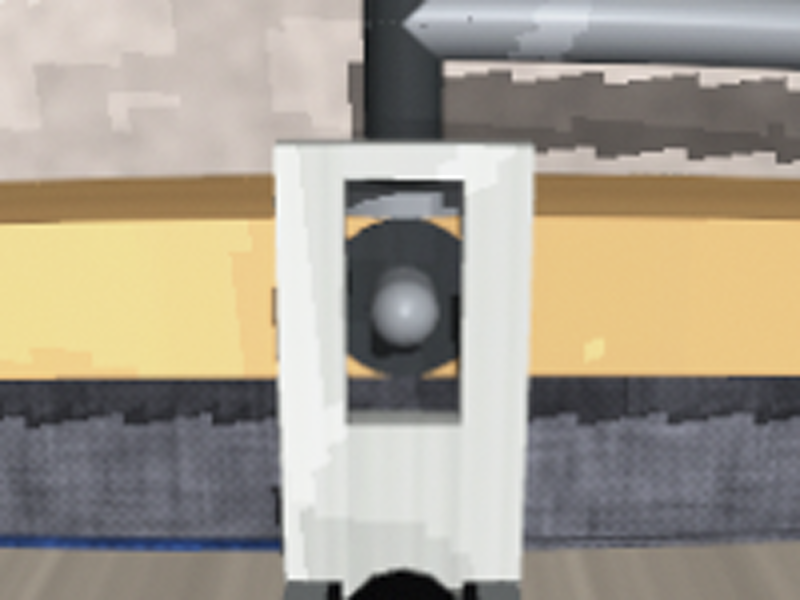

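Request:
jog_arm(commands="0 0 0 0 0 0;0 0 0 0 0 0;0 0 0 0 0 0;0 0 0 0 0 0;0 0 0.04 0 0 0;0 0 0.09 0 0 0;0 0 0.14 0 0 0;0 0 0.14 0 0 0", gripper=60)

```text
time: 49.82
eef_pos: [0.6895, -0.0169, 0.1935]
tcp_rot: [0.999, -0.041, 0.006, 0.001]
contact_force: [-0.6, -1.2, -0.6]
opening: 0.596
```

```bash
cat > strap.py <<'E'
from h import *
import sys
shot('wrist',sys.argv[1]+'w.png'); 
for cam in('scene','top'):
    c=shot(cam,sys.argv[1]+cam[0]+'.png');W=cloud(c)
    for d in cut_out(cam,'strap_slot')[:1]:
        p=W[d['pixels']];p=p[(p[:,2]>.03)&(p[:,2]<.055)]
        r=cv2.minAreaRect((p[:,:2]*1000).astype(np.float32))
        far=p[p[:,0]>.70]
        print(cam,round(d['conf'],2),r,'z',np.percentile(p[:,2],[5,50,95]),'far z',len(far) and np.median(far[:,2]))
    for d in cut_out(cam,'handle_grip')[:1]:
        p=W[d['pixels']]; print('handle',round(d['conf'],2),np.nanpercentile(p,[5,50,95],axis=0).round(3).tolist())
print(get_state()['eef_pos'],get_state()['time'])
E
python3 strap.py p23; python3 inside.py
```

```text
scene 0.88 ((590.8734741210938, -8.861778259277344), (32.933475494384766, 312.32879638671875), 85.36528778076172) z [0.03683056 0.03995656 0.04321966] far z 0.0398845138190176
handle 0.9 [[0.404, -0.162, -0.002], [0.647, -0.135, 0.028], [0.761, -0.029, 0.033]]
top 0.64 ((648.4725952148438, -84.07814025878906), (16.19377326965332, 44.48041534423828), 81.2093505859375) z [0.03029771 0.03230621 0.03668118] far z 0
handle 0.65 [[0.405, -0.165, -0.002], [0.585, -0.147, 0.029], [0.753, -0.072, 0.036]]
[ 0.68521898 -0.01628837  0.18398726] 50.175
scene red 202 [-18.  41.] [44. 47.] 75.0 z [0.0267 0.031  0.0344] slope [0.002 0.001]
scene grey 16383 [-1. -6.] [154. 259.] 88.3 z [0.0302 0.482  0.568 ] slope [-0.347  1.448]
scene grey 68 [110. -56.] [22.  7.] 74.7 z [0.2346 0.2713 0.2902] slope [-1.956 -2.47 ]
top grey 5147 [ -1. -10.] [148. 262.] 86.7 z [0.0301 0.5032 0.5701] slope [-0.248  1.534]
```

View pics/p23w.png

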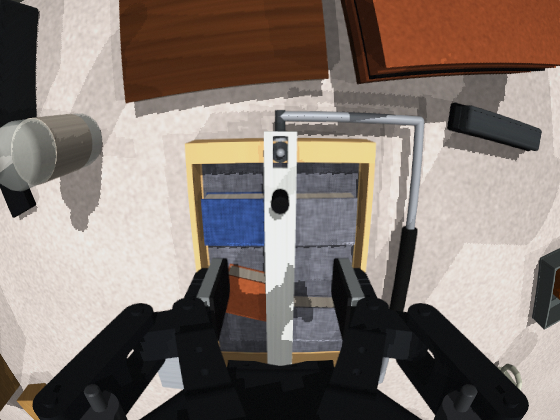

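View pics/p23s.png

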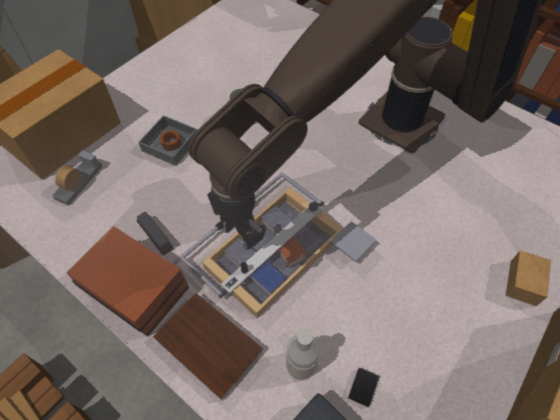

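Request:
jog_arm(commands="-0.1095 -0.1325 0 0 0 0;-0.1095 -0.1325 0 0 0 0;-0.1095 -0.1325 0 0 0 0;-0.1095 -0.1325 0 0 0 0;-0.1095 -0.1325 -0.05 0 0 0;-0.1095 -0.1325 -0.09 0 0 0;-0.1095 -0.1325 -0.09 0 0 0;-0.1095 -0.1325 -0.09 0 0 0", gripper=50)

```text
time: 51.28
eef_pos: [0.5781, -0.1488, 0.0978]
tcp_rot: [0.999, -0.04, 0.001, 0.0]
contact_force: [0.2, -0.0, 0.3]
opening: 0.5
```

```bash
python3 bk.py w24.png; python3 - <<'E'
from h import *
for cam in('scene','top'):
    c=shot(cam);W=cloud(c)
    m=(W[:,:,2]>.024)&(W[:,:,2]<.045)&(W[:,:,1]<-.12)&(W[:,:,1]>-.18)&(W[:,:,0]>.46)&(W[:,:,0]<.69)
    q=W[m];L=(q[:,:2]-[.587,-.0095])@np.array([[.9969,.0785],[-.0785,.9969]])
    print(cam,m.sum(),np.percentile(L,[5,50,95],axis=0).round(4).tolist(),np.percentile(q[:,2],[50,95]))
E
```

```text
[ 0.57850768 -0.14916164  0.09862989] 0.4978619069025477 [ 9.99187397e-01 -4.02592654e-02  1.81259271e-03  6.72368237e-04] [-4.22090069e-01  2.58322189e-01  1.87061006e+00  1.21580543e-04
  1.00879521e+00  1.22918212e+00]
scene 453 [[-0.0985, -0.1456], [0.0064, -0.1376], [0.1014, -0.1317]] [0.0306588  0.03553418]
top 8 [[0.0851, -0.1446], [0.1059, -0.1414], [0.1137, -0.1365]] [0.03015238 0.03493726]
```

View pics/w24.png

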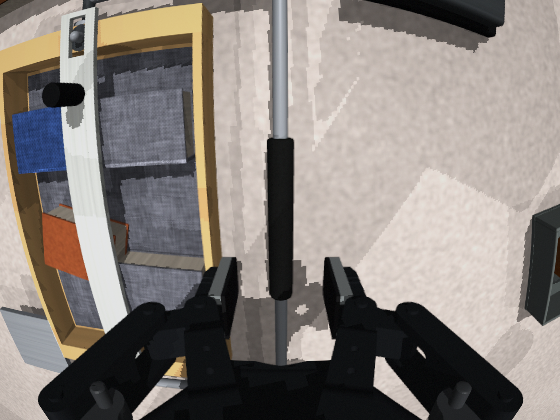

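Request:
jog_arm(commands="0 0 -0.04 0 0 0;0 0 -0.075 0 0 0;0 0 -0.087 0 0 0;0 0 -0.087 0 0 0;0 0 -0.087 0 0 0")

```text
time: 52.15
eef_pos: [0.5781, -0.1496, 0.0112]
tcp_rot: [0.999, -0.041, 0.002, 0.001]
contact_force: [-0.8, -0.1, -0.2]
opening: 0.498
```

Request:
jog_arm(commands="0 0 0 0 0 0;0 0 0 0 0 0;0 0 0 0 0 0;0 0 0 0 0 0;0 0 0 0 0 0;0 0 0 0 0 0", gripper=0, grip_force=25)

```text
time: 52.9
eef_pos: [0.5777, -0.149, 0.0109]
tcp_rot: [0.999, -0.041, 0.001, 0.0]
contact_force: [-0.4, 2.4, 5.2]
opening: 0.198
```

```bash
python3 bk.py w25.png;  python3 - <<'E'
import numpy as np
for a in np.arange(0,1.81,.1):
    d=.14*(1-np.cos(a)); print(round(a,2),*np.round([.0785*d,.9969*d,.14*np.sin(a)],3))
E
```

```text
[ 0.57772334 -0.14897515  0.01085352] 0.19796158548879533 [ 9.99176459e-01 -4.05637186e-02  9.88326049e-04  1.12377841e-04] [-4.22527516e-01  3.88894847e-01  1.89492538e+00  6.99486197e-04
  8.55854558e-01  1.22896049e+00]
0.0 0.0 0.0 0.0
0.1 0.0 0.001 0.014
0.2 0.0 0.003 0.028
0.3 0.0 0.006 0.041
0.4 0.001 0.011 0.055
0.5 0.001 0.017 0.067
0.6 0.002 0.024 0.079
0.7 0.003 0.033 0.09
0.8 0.003 0.042 0.1
0.9 0.004 0.053 0.11
1.0 0.005 0.064 0.118
1.1 0.006 0.076 0.125
1.2 0.007 0.089 0.13
1.3 0.008 0.102 0.135
1.4 0.009 0.116 0.138
1.5 0.01 0.13 0.14
1.6 0.011 0.144 0.14
1.7 0.012 0.158 0.139
1.8 0.013 0.171 0.136
```

View pics/w25.png

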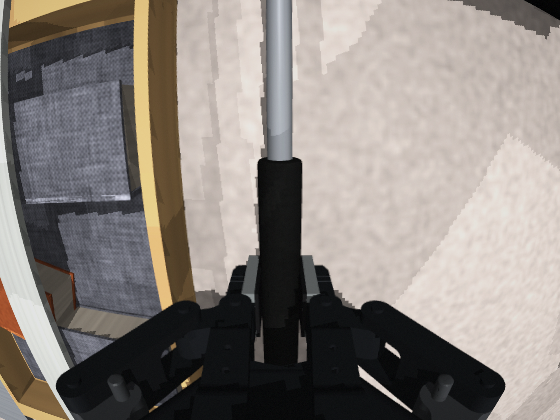

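Request:
jog_arm(commands="0 0.001 0.014 0 0 0;0 0.003 0.028 0 0 0;0 0.006 0.041 0 0 0;0.001 0.011 0.055 0 0 0;0.001 0.017 0.067 0 0 0;0.002 0.024 0.079 0 0 0;0.003 0.033 0.090 0 0 0;0.003 0.042 0.100 0 0 0;0.004 0.053 0.110 0 0 0;0.004 0.053 0.110 0 0 0")

```text
time: 54.3
eef_pos: [0.5815, -0.1001, 0.1245]
tcp_rot: [0.999, -0.039, 0.001, 0.005]
contact_force: [-4.0, -11.6, 10.2]
opening: 0.202
```

```bash
python3 bk.py w26.png;  python3 -c "
from h import *
shot('scene','s26.png')
print(get_state()['contact_force'])"
```

```text
[ 0.58151032 -0.10037359  0.12426097] 0.20338271344748193 [ 0.99920449 -0.03951044  0.00121883  0.00527439] [-0.33874123  0.21018647  1.87581449 -0.01079127  1.05017777  1.31644017]
[ -4.43828703 -11.00831665  10.94024378]
```

View pics/w26.png

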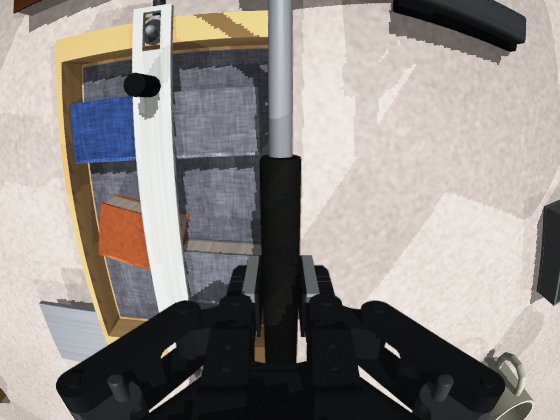

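View pics/s26.png

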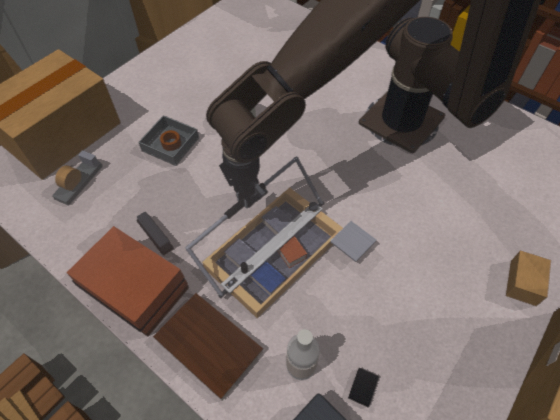

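```bash
python3 - <<'E'
import numpy as np
c=np.array([-.096,.1208]); k=.0077
out=[]
for f in np.arange(.86,1.79,.1):
    a=f-.86
    Y=-.0093-.997*.14*np.cos(f)-k*np.sin(a);Z=.026+.14*np.sin(f)-k*np.cos(a);dx=.0785*.14*(np.cos(.86)-np.cos(f))
    out.append(f"{dx:.3f} {Y-c[0]:.4f} {Z-c[1]:.4f} {-a*.997:.3f} {a*.0785:.3f} 0")
print(';'.join(out))
E
```

```text
0.000 -0.0044 0.0036 -0.000 0.000 0;0.001 0.0059 0.0122 -0.100 0.008 0;0.002 0.0169 0.0198 -0.199 0.016 0;0.003 0.0287 0.0262 -0.299 0.024 0;0.004 0.0410 0.0314 -0.399 0.031 0;0.005 0.0538 0.0353 -0.498 0.039 0;0.006 0.0669 0.0380 -0.598 0.047 0;0.007 0.0802 0.0393 -0.698 0.055 0;0.008 0.0936 0.0393 -0.798 0.063 0;0.009 0.1069 0.0379 -0.897 0.071 0
```

Request:
jog_arm(commands="0 -0.004 0.004 0 0 0;0 -0.004 0.004 0 0 0;0.001 0.006 0.012 -0.100 0.008 0;0.002 0.017 0.020 -0.199 0.016 0;0.003 0.029 0.026 -0.299 0.024 0;0.003 0.029 0.026 -0.299 0.024 0", gripper=0, grip_force=60)

```text
time: 55.25
eef_pos: [0.584, -0.0667, 0.1474]
tcp_rot: [0.988, -0.038, -0.006, 0.151]
contact_force: [0.2, -5.2, 3.9]
opening: 0.183
```

```bash
python3 bk.py w27.png;  python3 -c "
from h import *
shot('scene','s27.png')
print(get_state()['contact_force'],get_state()['wrist_torque'])"
```

```text
[ 0.58394977 -0.06730461  0.14711483] 0.18912810665936908 [ 0.98778582 -0.03917993 -0.00570135  0.15070367] [-0.16039521  0.1971883   1.86771279 -0.34431666  1.07649322  1.65426879]
[-0.07707467 -4.31409752  4.56930812] [-0.92025414 -0.08801801  0.07688223]
```

View pics/w27.png

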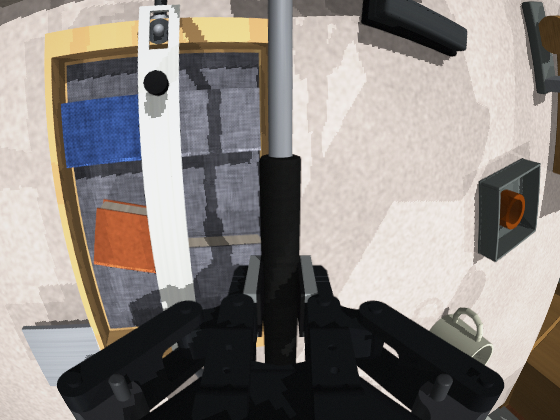

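View pics/s27.png

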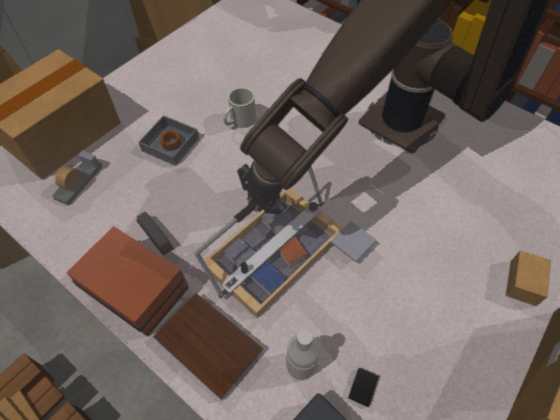

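Request:
jog_arm(commands="0.001 0.012 0.005 -0.100 0.008 0;0.002 0.025 0.009 -0.199 0.016 0;0.003 0.038 0.012 -0.299 0.024 0;0.004 0.051 0.013 -0.399 0.031 0;0.005 0.065 0.013 -0.498 0.039 0;0.006 0.078 0.012 -0.598 0.047 0;0.006 0.078 0.012 -0.598 0.047 0;0.006 0.078 0.012 -0.598 0.047 0")

```text
time: 56.45
eef_pos: [0.5899, 0.0105, 0.1589]
tcp_rot: [0.899, -0.037, -0.017, 0.436]
contact_force: [1.5, -0.1, 5.9]
opening: 0.18
```

```bash
python3 bk.py w28.png;  python3 -c "
from h import *
shot('scene','s28.png')
print(get_state()['contact_force'],get_state()['wrist_torque'])"
```

```text
[0.58988702 0.01038284 0.15896967] 0.18624134641749407 [ 0.89928553 -0.03731589 -0.01714667  0.43542972] [ 0.16837572  0.38892537  1.77401025 -0.88457779  1.3840783   2.1851882 ]
[1.42427648 0.46655802 5.56213416] [-0.64531487 -0.20838637  0.33422789]
```

View pics/w28.png

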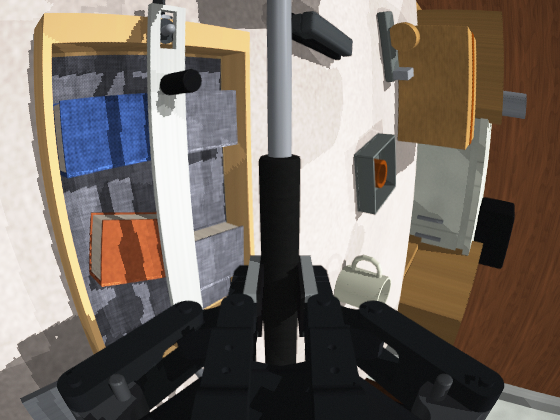

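View pics/s28.png

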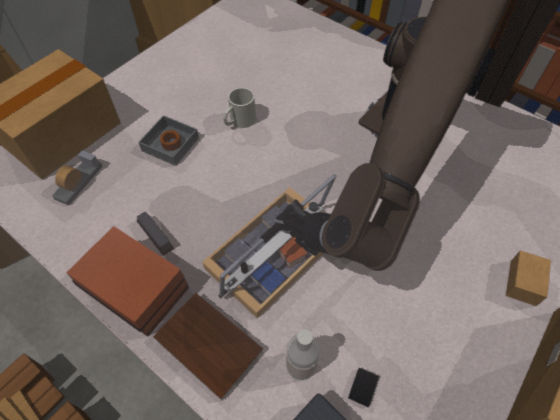

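Request:
jog_arm(commands="0 0.003 -0.001 -0.02 0 0;0 0.003 -0.001 -0.02 0 0;0 0.003 -0.001 -0.02 0 0")

```text
time: 57.02
eef_pos: [0.5901, 0.013, 0.1585]
tcp_rot: [0.895, -0.038, -0.017, 0.445]
contact_force: [1.8, -0.2, 7.4]
opening: 0.181
```

Request:
jog_arm(commands="0 0 0 0 0 0;0 0 0 0 0 0;0 0 0 0 0 0;0 0 0 0 0 0;0 0 0 0 0 0;0 0 0 0 0 0", gripper=50)

```text
time: 57.78
eef_pos: [0.5897, 0.0141, 0.1563]
tcp_rot: [0.895, -0.037, -0.016, 0.443]
contact_force: [0.4, 0.3, -0.5]
opening: 0.498
```

```bash
python3 bk.py w29.png;  python3 -c "
from h import *
print(get_state()['contact_force'],get_state()['wrist_torque'])"
```

```text
[0.58970848 0.01410148 0.1563287 ] 0.49864826862525374 [ 0.89537502 -0.03680728 -0.01632941  0.44348862] [ 0.17862755  0.40042469  1.7716024  -0.89726384  1.39343326  2.20109006]
[ 0.01556579 -0.20658959 -0.57771195] [ 0.39130821 -0.04150905  0.03836089]
```

View pics/w29.png

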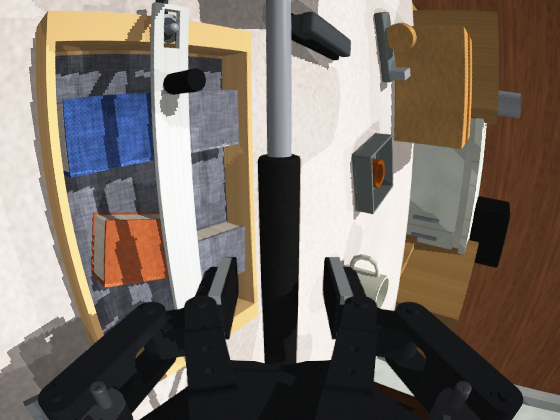

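Request:
jog_arm(commands="0 0.016 0.012 0 0 0;0 0.032 0.024 0 0 0;0 0.048 0.037 0 0 0;0 0.064 0.049 0 0 0;0 0.080 0.061 0 0 0;0 0.100 0.080 0 0 0;0 0.130 0.120 0 0 0;0 0.130 0.160 0 0 0;0 0.130 0.160 0.3 0 0;0 0.130 0.160 0.8 0 0;0 0.130 0.160 0.8 0 0;0 0.130 0.160 0.8 0 0;0 0.130 0.160 0.8 0 0")

```text
time: 59.55
eef_pos: [0.59, 0.1432, 0.3184]
tcp_rot: [0.997, -0.028, -0.028, 0.058]
contact_force: [0.4, -0.8, -0.3]
opening: 0.504
```

```bash
python3 strap.py p30; python3 inside.py; python3 m.py | grep -E "bottle|stapler|stamp|mug|tape"
```

```text
scene 0.89 ((591.3276977539062, -8.741580963134766), (31.891475677490234, 311.25146484375), 85.19273376464844) z [0.03663391 0.04000228 0.0432596 ] far z 0.0400412551632945
handle 0.65 [[0.499, -0.033, 0.035], [0.636, 0.018, 0.166], [0.766, 0.032, 0.171]]
top 0.91 ((592.6016235351562, -10.605438232421875), (36.499385833740234, 310.99322509765625), 85.32862091064453) z [0.03402657 0.0397721  0.04557084] far z 0.03904135562885139
handle 0.86 [[0.432, 0.007, 0.032], [0.597, 0.021, 0.167], [0.75, 0.033, 0.173]]
[0.58947864 0.1448642  0.3159736 ] 59.9
scene red 192 [-23.  30.] [29. 54.] 87.8 z [0.0276 0.0314 0.0348] slope [0.013 0.011]
scene red 109 [-16.  54.] [21. 51.] 79.1 z [0.0278 0.031  0.0349] slope [0.033 0.004]
scene grey 2492 [  0. -20.] [256. 122.] 0.5 z [0.0282 0.0399 0.1709] slope [0.095 1.175]
scene grey 77 [70. 49.] [20. 51.] 89.6 z [0.028  0.0315 0.0349] slope [0.002 0.077]
top red 63 [-18.  58.] [21. 47.] 88.1 z [0.0257 0.0306 0.0355] slope [ 0.02  -0.061]
top blue 61 [68. 66.] [23. 44.] 89.3 z [0.0257 0.0305 0.0388] slope [ 0.011 -0.063]
top grey 400 [-0. 33.] [255.  28.
[... 974 characters left out ...]
] 45.0 7383
scene bottle 0.93 [304. 357.] z [0.031 0.124 0.188] [766. 210.] [29. 28.] 46.5 1383
scene bottle 0.31 [169. 141.] z [0.007 0.024 0.033] [ 506. -464.] [56. 53.] 60.6 321
scene bottle 0.22 [275. 219.] z [0.019 0.031 0.033] [524. -62.] [46. 51.] 84.2 345
scene stapler 0.89 [155. 234.] z [0.012 0.037 0.041] [ 744. -268.] [118.  27.] 78.6 606
scene stamp_pad 0.74 [274. 219.] z [0.011 0.03  0.033] [549. -28.] [145.  61.] 53.8 380
scene stamp_pad 0.37 [156. 234.] z [0.01  0.036 0.041] [ 744. -268.] [118.  28.] 78.8 658
scene stamp_pad 0.35 [290. 255.] z [0.002 0.03  0.162] [616.  25.] [195. 240.] 45.0 7300
scene mug 0.6 [239. 110.] z [0.01  0.054 0.086] [ 298. -372.] [78. 75.] 36.6 1077
```

View pics/p30s.png

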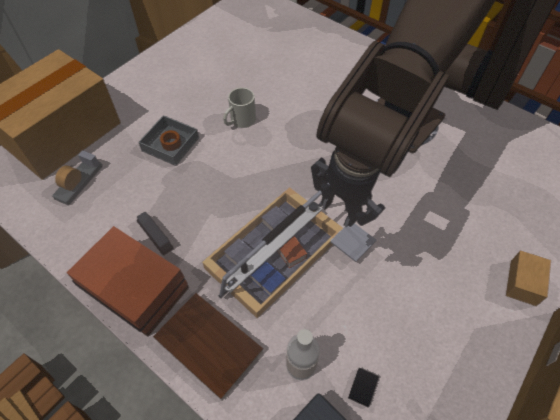

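View pics/p30w.png

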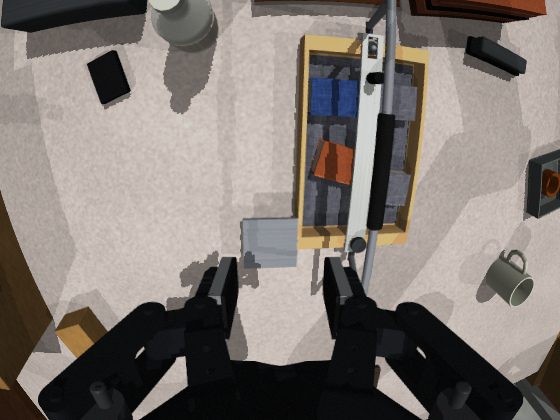

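```bash
python3 -c "
from h import *
s=get_state();print(s['contact_force'],abs(s['dq']).max());print(ctrl.sign_off())"
```

```text
[0.14953679 0.61161982 0.7560239 ] 0.0010170017326324933
the job is handed in; nothing more can be done
None
```

The tray is ready and the job was handed in at about 60 s of robot time; no verdict is reported. I found four books on the table and no fifth in any view.

**What I did, in order:**
1. I put the first grey book in the tray, then moved the tape roll to the bin.
2. I laid the blue, red and second grey books flat beside it.
3. I lifted the strap by its knob, swung it across and lowered its slot over bolt B.
4. I swung the handle to its end stop, let go and backed the arm clear.

**Last checks:**

| Item | Result |
|---|---|
| Books | All four in the tray with tops about 31 mm above the table, as expected for flat books; the strap and handle hid parts of them in this check |
| Tape | About 5 mm from the bin centre, resting on its floor |
| Strap | Top at about 40 mm along its length (41 mm expected when flat); the stud shows in the slot |
| Handle | About 1.79 rad, worked out from the grip's position |
| Robot | Contact force about 1 N, so it is touching nothing |
| Bystanders | Bottle, stapler and mug measured within about 3 mm of where they started; the stamp pad detector gave only false hits at the end, but the pad is visible where it was |

**What didn't go smoothly:**
- **Red book:** it had moved about 4 cm and turned about 14° by the time the fourth book was in, but stayed flat and within limits, so I left it.
- **Handle:** the grip slid about 8 mm in the fingers during the first part of the swing. I gripped harder and tilted the tool with the handle to finish it.

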